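# Dose loose nuts through a slide-gate bin and cover it

## Robot

A 6-joint arm with a two-finger parallel gripper is mounted at the origin on the work surface; the furniture and walls round the work are solid. World frame = base frame: x ahead of the robot, y to its left, z up, the work surface at z = 0. Lengths are in mm, angles in rad, forces in N, time in s.
With the tool pointing down it reaches from about 350 to 725 mm from the base axis. Payload 6 kg.
Tool frame: the origin (TCP) lies on the centre line of the jaws, within the pads' length; the fingertips stand 11 mm ahead of it and the grasp point (between the pads) lies 8 mm behind it; x points along the fingers, z is the direction in which the jaws open and shut, and the axes are right-handed (so a half turn about x gives the same grasp; the last joint's range is limited). The gripper opens to 85 mm and grips with 20 to 120 N. Pads are 22 mm wide; open, the fingers measure 114 mm over their backs; the gripper's body (76 mm by 85 mm) begins 54 mm behind the grasp point. The pads swing forward as they close: fully open they stand 13 mm farther back than shut.
Start: joints at [1.471, 0.04, 0.085, 0, -1.615, -0.334], TCP at [252.165, 544.415, 242.261] pointing down, gripper open.
Joint ranges: [-2.56, 2.56], [-1.29, 2.01], [-1.08, 1.49], [-3.29, 1.98], [-2.81, -0.18], [-2.99, 2.99]. Speed limits (rad/s): [2.57, 2.57, 3.01, 3.14, 3.14, 3.14].

## Interface

Orientations are given as [roll, pitch, yaw] about the fixed x, y, z axes, in that order (R = Rz(yaw) Ry(pitch) Rx(roll)).
In Python, from workcell import bot gives the robot as it stands. The module is installed in compiled form; this text tells all that it offers.
- The arm moves only by the shell command python3 -m pendant 'ROWS'. ROWS is JSON, a list that holds one entry, the list of rows, each a list of 7 numbers: the shift along the tool's x, y, z in m, then the turn, a rotation vector about the tool's x, y, z in rad, then the opening, from 0 (shut) to 1 (fully open). In form: [[[dx, dy, dz, ax, ay, az, hand], ...]]. A call has 1 to 12 rows; each row is the pose to reach, as a shift and turn from the pose commanded when the call began, along the tool's axes at that moment; what a row does not reach only later rows make up. A row lasts 1/8 s, in which the tool goes at most 62.5 mm and 10.7 degrees, less where a joint would pass 70% of its speed; a pose out of reach is approached as far as the arm can. A call with a gripper value outside its range is refused whole. The fingers move at their own pace and stop on an object; the grip force is fixed at half the most. Time passes only in rows, so rows that repeat a pose let the fingers close. It gives the time, the measured TCP pose, the force and the opening at its end, in the units of the state.
- bot.sense(): the state, without advancing time (a new reading comes with each control period).
- bot.grab_frame(name): name is "side" or "top" or "wrist"; returns a dict with "image" (400x640x3 uint8, red, green, blue), "K" (3x3 intrinsics, pixels), "position" and "rotation" of the camera in the world; the wrist camera has in their place "hand_eye" (4x4, takes a point from camera to tool coordinates, whose origin is the TCP and whose axes are the tool frame's). Camera axes: x right, y down, z forward; pixel columns grow to the right and rows downward; lengths in mm; the calibration is good to about 2 mm. A picture is of the moment at which its call begins: read the wrist's pose just before it. There is no depth.
- bot.finish_job(): hands the job in, once; it reports no verdict.
Trained networks look in a picture, given as the dict that the camera call returned (one of the last four; its "shot" number tells which), for a name from the list of things; names that differ only in an ending like _2 or _b are one class to them, and where a whole thing is asked for, a point or a joint stands for the part that bears it (a point fixed in the world has none). Each returns a list of dicts, best first, with "score" (0 to 1); they miss things now and then, are a little off and sometimes report something else, mostly with a low value. They report only what shows in the picture. A call takes as long as a camera call. They do not tell look-alikes from the thing itself.
- bot.boxes_of(picture, label): "xy" ([column, row] in pixels, amid what is visible of it).
- bot.cut_out(picture, label): "region" (400x640 bool, what is visible of it) and "xy" ([column, row] in pixels, amid what is visible of it).
- bot.tip_of(picture, label): "xy" ([column, row] in pixels: a listed point, or the origin of a listed thing).
The state is a dict: "time": time; "joints": joint angles; "dq": joint speeds; "joint_torque": joint torques, N m; "ee_pos": TCP position; "ee_rot": TCP orientation; "ft_force": force on the tool from outside, world axes, zero at the start; "ft_torque": the same for the moment, N m; "grip_width": opening from 0.0 (shut) to 1.0 (fully open).
Only numpy, scipy, OpenCV 4.12 (cv2) and the standard library are available. Lean on these libraries where they do the work, as an engineer would, in place of code of your own. Each camera call takes 0.05 s, during which the arm holds its last target.

## Task

The dosing bin's slide gate has been left ajar: push it fully shut, then put every loose steel nut from the bench into the bin's empty far bay. When all are in, pull the gate partway, just until its yellow stripe shows, so that they all drop into the pan below while the brass nuts stay in the near bay; then push the gate fully shut again, set the loose blue cover level on the bin's rim with its skirt round it, and leave everything else on the bench alone.

Things in the scene. Friction and masses are not known exactly. Their poses are not given: they have to be found in the camera images.
- hopper: Fixed dosing bin, front (-x) to the robot, z up. Origin: middle of its foot on the bench. Blue hopper, outside x -54..54, y -37..37, rim z 150, 4 mm walls. Reserve bay x -50..-12; aluminium partition x -12..-4; dosing bay x -4..50, both y -33..33, floored by the gate plate (top z 78). Under the whole hopper a grey catch pan, floor z 4, 42 high. All mm
- bay (a point): Centre of the open mouth of the dosing bay (54 x 66 mm, the bay farther from the gate's red tab), at rim height
- gate (a joint): How far the slide gate is pulled out to the bin's front (-x of the hopper), m: 0 fully shut, stop at 0.09. It uncovers the dosing bay from its far end: fully open at 0.054; the reserve bay starts to open at 0.062. A yellow stripe across the plate is just fully clear of the bin's front face at 0.058. Slides stiffly (about 2 N) and stays where left
- gate_tab (a point): Top centre of the gate's upright red tab: 12 mm thick along the pull, 34 mm wide, 51 mm tall, top 129 mm above the bench, 80 mm in front of the bin's front face when shut. It moves with the gate
- cover: Loose blue cover 124 x 90 mm (x, y): a 4 mm plate with a skirt 10 mm deep below it. Origin: centre of the skirt's lower edge, z up. The skirt goes round the bin's rim with 5 mm play a side, long side to long side, either way round; seated, the origin is 140 mm above the bench. Black bar grip on top: 56 mm along x, 14 mm wide, z 14 to 40 mm. 0.18 kg
- nut_0: Plain steel hex nut, 24 mm across flats, 28 across corners, 15 mm thick, 45 g; origin at its centre, z along its bore, flats face +-x and every 60 deg from there. Lies flat on the bench at the start, or is absent
- nut_1: Plain steel hex nut, 24 mm across flats, 28 across corners, 15 mm thick, 45 g; origin at its centre, z along its bore, flats face +-x and every 60 deg from there. Lies flat on the bench at the start, or is absent
- nut_2: Plain steel hex nut, 24 mm across flats, 28 across corners, 15 mm thick, 45 g; origin at its centre, z along its bore, flats face +-x and every 60 deg from there. Lies flat on the bench at the start, or is absent
- nut_3: Plain steel hex nut, 24 mm across flats, 28 across corners, 15 mm thick, 45 g; origin at its centre, z along its bore, flats face +-x and every 60 deg from there. Lies flat on the bench at the start, or is absent
- nut_4: Plain steel hex nut, 24 mm across flats, 28 across corners, 15 mm thick, 45 g; origin at its centre, z along its bore, flats face +-x and every 60 deg from there. Lies flat on the bench at the start, or is absent
- nut_5: Plain steel hex nut, 24 mm across flats, 28 across corners, 15 mm thick, 45 g; origin at its centre, z along its bore, flats face +-x and every 60 deg from there. Lies flat on the bench at the start, or is absent
- reserve_0: Brass hex nut of the same size, origin at its centre, lying in the reserve bay; it must stay there
- reserve_1: Brass hex nut of the same size, origin at its centre, lying in the reserve bay; it must stay there
- jaw_insert: Bystander: grey serrated jaw insert, to be left where it stands; origin at the middle of its underside
- weight: Bystander: wooden-coloured 200 g check weight, to be left where it stands; origin at the middle of its underside
Not all that is in view belongs to the job. There is more than one size of the cover; the job needs the larger.

How it is judged (in metres and radians):
On the way, in this order (a step that is already met when the one before it is completed fails the run):
1. the gate is pushed fully shut while the bin is still empty (value of joint gate below 0.005 m and not (x of nut_0 in the frame of hopper between -0.004 and 0.05 m and y of nut_0 in the frame of hopper between -0.035 and 0.035 m and z of nut_0 in the frame of hopper between 0.079 and 0.15 m) and not (x of nut_1 in the frame of hopper between -0.004 and 0.05 m and y of nut_1 in the frame of hopper between -0.035 and 0.035 m and z of nut_1 in the frame of hopper between 0.079 and 0.15 m) and not (x of nut_2 in the frame of hopper between -0.004 and 0.05 m and y of nut_2 in the frame of hopper between -0.035 and 0.035 m and z of nut_2 in the frame of hopper between 0.079 and 0.15 m) and not (x of nut_3 in the frame of hopper between -0.004 and 0.05 m and y of nut_3 in the frame of hopper between -0.035 and 0.035 m and z of nut_3 in the frame of hopper between 0.079 and 0.15 m) and not (x of nut_4 in the frame of hopper between -0.004 and 0.05 m and y of nut_4 in the frame of hopper between -0.035 and 0.035 m and z of nut_4 in the frame of hopper between 0.079 and 0.15 m) and not (x of nut_5 in the frame of hopper between -0.004 and 0.05 m and y of nut_5 in the frame of hopper between -0.035 and 0.035 m and z of nut_5 in the frame of hopper between 0.079 and 0.15 m)), for 0.2 s.
2. every steel nut on the bench lies in the dosing bay, gate shut (value of joint gate below 0.005 m and x of nut_0 in the frame of hopper between -0.004 and 0.05 m and y of nut_0 in the frame of hopper between -0.035 and 0.035 m and z of nut_0 in the frame of hopper between 0.079 and 0.15 m and x of nut_1 in the frame of hopper between -0.004 and 0.05 m and y of nut_1 in the frame of hopper between -0.035 and 0.035 m and z of nut_1 in the frame of hopper between 0.079 and 0.15 m and x of nut_2 in the frame of hopper between -0.004 and 0.05 m and y of nut_2 in the frame of hopper between -0.035 and 0.035 m and z of nut_2 in the frame of hopper between 0.079 and 0.15 m and x of nut_3 in the frame of hopper between -0.004 and 0.05 m and y of nut_3 in the frame of hopper between -0.035 and 0.035 m and z of nut_3 in the frame of hopper between 0.079 and 0.15 m and x of nut_4 in the frame of hopper between -0.004 and 0.05 m and y of nut_4 in the frame of hopper between -0.035 and 0.035 m and z of nut_4 in the frame of hopper between 0.079 and 0.15 m and x of nut_5 in the frame of hopper between -0.004 and 0.05 m and y of nut_5 in the frame of hopper between -0.035 and 0.035 m and z of nut_5 in the frame of hopper between 0.079 and 0.15 m), for 0.3 s.
3. gate partway open and every steel nut dropped into the pan (value of joint gate above 0.03 m and x of nut_0 in the frame of hopper between -0.056 and 0.056 m and y of nut_0 in the frame of hopper between -0.044 and 0.044 m and z of nut_0 in the frame of hopper between 0 and 0.062 m and x of nut_1 in the frame of hopper between -0.056 and 0.056 m and y of nut_1 in the frame of hopper between -0.044 and 0.044 m and z of nut_1 in the frame of hopper between 0 and 0.062 m and x of nut_2 in the frame of hopper between -0.056 and 0.056 m and y of nut_2 in the frame of hopper between -0.044 and 0.044 m and z of nut_2 in the frame of hopper between 0 and 0.062 m and x of nut_3 in the frame of hopper between -0.056 and 0.056 m and y of nut_3 in the frame of hopper between -0.044 and 0.044 m and z of nut_3 in the frame of hopper between 0 and 0.062 m and x of nut_4 in the frame of hopper between -0.056 and 0.056 m and y of nut_4 in the frame of hopper between -0.044 and 0.044 m and z of nut_4 in the frame of hopper between 0 and 0.062 m and x of nut_5 in the frame of hopper between -0.056 and 0.056 m and y of nut_5 in the frame of hopper between -0.044 and 0.044 m and z of nut_5 in the frame of hopper between 0 and 0.062 m), for 0.2 s.
4. the gate is pushed fully shut again (value of joint gate below 0.005 m and x of nut_0 in the frame of hopper between -0.056 and 0.056 m and y of nut_0 in the frame of hopper between -0.044 and 0.044 m and z of nut_0 in the frame of hopper between 0 and 0.062 m and x of nut_1 in the frame of hopper between -0.056 and 0.056 m and y of nut_1 in the frame of hopper between -0.044 and 0.044 m and z of nut_1 in the frame of hopper between 0 and 0.062 m and x of nut_2 in the frame of hopper between -0.056 and 0.056 m and y of nut_2 in the frame of hopper between -0.044 and 0.044 m and z of nut_2 in the frame of hopper between 0 and 0.062 m and x of nut_3 in the frame of hopper between -0.056 and 0.056 m and y of nut_3 in the frame of hopper between -0.044 and 0.044 m and z of nut_3 in the frame of hopper between 0 and 0.062 m and x of nut_4 in the frame of hopper between -0.056 and 0.056 m and y of nut_4 in the frame of hopper between -0.044 and 0.044 m and z of nut_4 in the frame of hopper between 0 and 0.062 m and x of nut_5 in the frame of hopper between -0.056 and 0.056 m and y of nut_5 in the frame of hopper between -0.044 and 0.044 m and z of nut_5 in the frame of hopper between 0 and 0.062 m), for 0.2 s.
At the end, for the whole second after the job is handed in: Gate shut (within 5 mm), every steel nut in the catch pan, both brass nuts in the reserve bay, the cover at rest on the rim: centred within 9 mm, its skirt's edge 136 to 144 mm above the bench, tilt under 0.04 rad, its long side along the bin's within 0.12 rad (all of step 4 and x of reserve_0 in the frame of hopper between -0.052 and -0.01 m and y of reserve_0 in the frame of hopper between -0.035 and 0.035 m and z of reserve_0 in the frame of hopper between 0.079 and 0.15 m and x of reserve_1 in the frame of hopper between -0.052 and -0.01 m and y of reserve_1 in the frame of hopper between -0.035 and 0.035 m and z of reserve_1 in the frame of hopper between 0.079 and 0.15 m and horizontal distance between cover and hopper below 0.009 m and z of cover in the frame of hopper between 0.136 and 0.144 m and angle between cover's own z axis and vertical below 0.04 rad and angle between the x axis of cover and the x axis of hopper, either way round below 0.12 rad and linear speed of cover below 0.02 m/s); the robot touches nothing.
It fails at once if the gate is pulled past the partway mark, beyond 74 mm (value of joint gate above 0.074 m).
It fails at once if a brass reserve nut leaves its bay through the gate (z of any of reserve_0, reserve_1 in the frame of hopper below 0.07 m).
It fails at once if a bystander is pushed more than 3 cm (distance of any of jaw_insert, weight from where it was at the start of the episode above 0.03 m).
Of nut_0, nut_1, nut_2, nut_3, nut_4, nut_5 only 4 to 6 are there at a start; the rules pass over those that are not, and their reading is None.
At some moment in a run one of nut_0, nut_1, nut_2, nut_3, nut_4, nut_5, cover may be knocked a few centimetres aside while the robot is not near it.
Once in a run the grip may slacken for a moment while it holds something.
It also fails if it takes over 208 s, if anything falls off the work surface, if the arm or the gripper's body presses on something with over 40 N, if the wrist force passes 120 N, or if a joint passes its speed limit or range.

## Working session

There is one attempt and no reset: what is moved stays moved. The work goes in short steps, Python scripts to look and compute and a shell command to move; the robot and the scene stay as the last step left them, time stands still between calls to the robot, and variables do not carry over. Pictures are saved under pics/ and viewed, and the job is handed in when it is done.

```bash
mkdir -p pics; ls; python3 - <<'E'
from workcell import bot
import cv2,numpy as np
s=bot.sense()
for k in s: print(k,s[k])
for n in ["side","top","wrist"]:
    f=bot.grab_frame(n)
    cv2.imwrite(f"pics/a_{n}.png",f["image"][:,:,::-1])
    print(n,{k:(np.round(v,3).tolist() if k!="shot" else v) for k,v in f.items() if k!="image"})
E
```

```text
pics
time 0.0
joints [ 1.47073739e+00  4.08282932e-02  8.38273822e-02 -4.86834548e-04
 -1.61549011e+00 -3.33690222e-01]
dq [ 1.17088558e-03  2.37905311e-04 -5.59476802e-04 -5.22710086e-04
 -6.86909272e-05  1.78677698e-04]
joint_torque [ 1.10925070e-03 -3.68204856e+01  3.47404611e+01  6.93224251e+00
 -5.52221783e-03 -1.17793357e-05]
ee_pos [251.95827899 544.20137586 241.27407922]
ee_rot [ 0.05419681  1.56903322 -1.95032733]
ft_force [ 0.69494209  1.00146641 -0.45470529]
ft_torque [-0.03161631  0.06077736 -0.00890335]
grip_width 0.9994145325074659
side {'K': [[434.171, 0.0, 324.364], [0.0, 434.171, 198.085], [0.0, 0.0, 1.0]], 'position': [341.832, -1107.143, 717.068], 'rotation': [-2.04, -0.026, -0.115], 'shot': 1}
top {'K': [[410.469, 0.0, 322.445], [0.0, 410.469, 202.943], [0.0, 0.0, 1.0]], 'position': [307.121, 41.006, 1268.282], 'rotation': [-2.996, 0.014, -1.59], 'shot': 2}
wrist {'K': [[285.372, 0.0, 318.621], [0.0, 285.372, 201.825], [0.0, 0.0, 1.0]], 'hand_eye': [[-0.0, -0.273, 0.962, -131.401], [-0.0, -0.962, -0.273, 68.283], [1.0, -0.0, 0.0, 0.201], [0.0, 0.0, 0.0, 1.0]], 'shot': 3}
```

View pics/a_top.png

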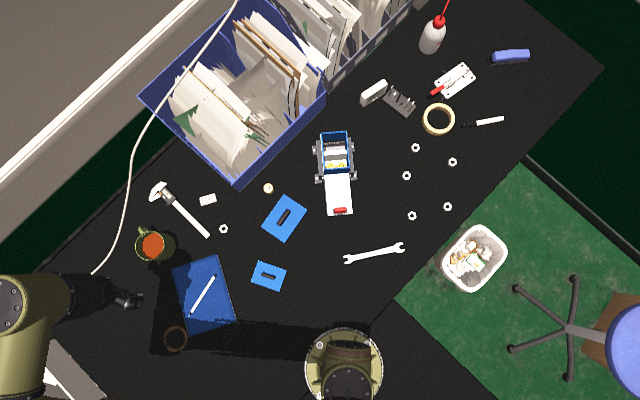

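View pics/a_side.png

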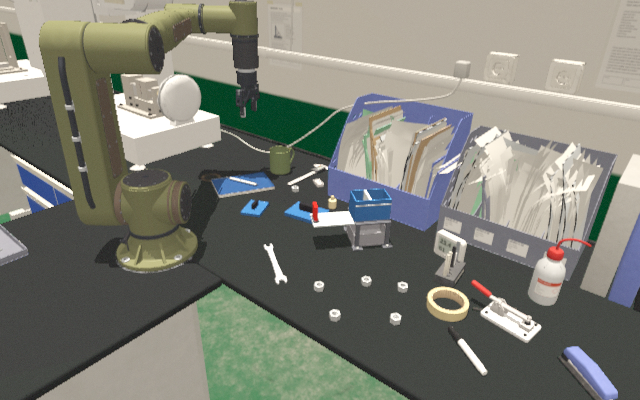

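View pics/a_wrist.png

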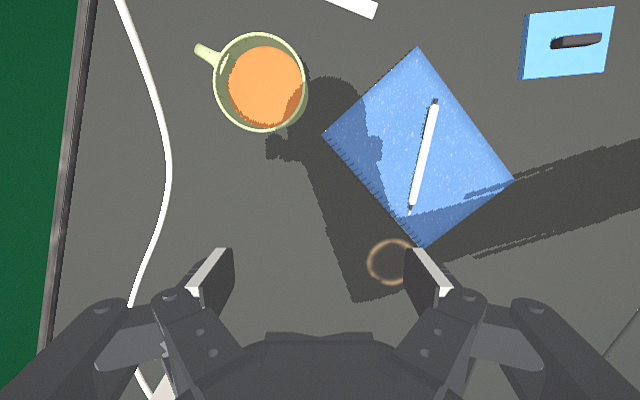

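The top picture shows the hopper at (335,150) with its gate tab at (340,210). The nut candidates are at (415,147), (452,162), (406,175), (447,206), (412,215) and (223,229). There are two blue covers, a large one at (285,217) and a small one at (268,276). Next I measure them.

```bash
cat > h.py <<'E'
from workcell import bot
import cv2,numpy as np
from scipy.spatial.transform import Rotation as Ro
def rpy(r): return Ro.from_euler('xyz',r).as_matrix()
def cam(f,s=None):
    if 'hand_eye' in f:
        s=s or bot.sense()
        R=rpy(s['ee_rot']);H=np.array(f['hand_eye'])
        return R@H[:3,:3], R@H[:3,3]+np.array(s['ee_pos'])
    return rpy(f['rotation']) if np.shape(f['rotation'])==(3,) else np.array(f['rotation']), np.array(f['position'])
def px2w(f,xy,z,s=None):
    R,p=cam(f,s); d=R@np.linalg.inv(f['K'])@np.array([xy[0],xy[1],1.])
    return p+d*(z-p[2])/d[2]
def w2px(f,P,s=None):
    R,p=cam(f,s); c=np.atleast_2d(np.array(P,float)-p)@R
    q=c@np.array(f['K']).T; return q[:,:2]/q[:,2:]
def tri(f1,x1,f2,x2,s=None):
    A=[];b=[]
    for f,x in((f1,x1),(f2,x2)):
        R,p=cam(f,s); d=R@np.linalg.inv(f['K'])@np.array([x[0],x[1],1.]);d/=np.linalg.norm(d)
        M=np.eye(3)-np.outer(d,d);A.append(M);b.append(M@p)
    return np.linalg.lstsq(np.vstack(A),np.hstack(b),rcond=None)[0]
def save(f,name,box=None,k=1):
    im=f['image'][:,:,::-1]
    if box: im=im[box[1]:box[3],box[0]:box[2]]
    cv2.imwrite('pics/'+name,cv2.resize(im,None,fx=k,fy=k,interpolation=cv2.INTER_CUBIC))
def tool(s,P):
    "world point -> tool frame of current pose"
    return rpy(s['ee_rot']).T@(np.array(P)-np.array(s['ee_pos']))
E
python3 - <<'E'
from h import *
t=bot.grab_frame('top'); sd=bot.grab_frame('side')
save(t,'b_top.png',(140,110,480,300),2.3)
for l in ['nut_0','cover','hopper','gate','reserve_0','jaw_insert','weight']:
    for nm,f in (('top',t),('side',sd)):
        print(l,nm,[(np.round(d['xy']).tolist(),round(d['score'],2),px2w(f,d['xy'],{'nut_0':7}.get(l,0)).round().tolist()) for d in bot.boxes_of(f,l)])
for l in ['bay','gate_tab','hopper','cover','nut_0']:
    for nm,f in (('top',t),('side',sd)):
        print('tip',l,nm,[(np.round(d['xy'],1).tolist(),round(d['score'],2)) for d in bot.tip_of(f,l)])
E
```

```text
nut_0 top [([338.0, 195.0], 0.68, [517.0, 6.0, 7.0]), ([448.0, 159.0], 0.63, [623.0, -344.0, 7.0]), ([449.0, 208.0], 0.62, [468.0, -335.0, 7.0]), ([406.0, 178.0], 0.51, [565.0, -207.0, 7.0]), ([228.0, 227.0], 0.45, [424.0, 349.0, 7.0]), ([414.0, 146.0], 0.42, [669.0, -240.0, 7.0])]
nut_0 side [([336.0, 315.0], 0.68, [479.0, -328.0, 7.0]), ([318.0, 286.0], 0.62, [446.0, -217.0, 7.0]), ([405.0, 287.0], 0.54, [671.0, -240.0, 7.0]), ([395.0, 323.0], 0.45, [612.0, -364.0, 7.0]), ([297.0, 189.0], 0.43, [429.0, 362.0, 7.0]), ([365.0, 281.0], 0.4, [574.0, -206.0, 7.0])]
cover top [([283.0, 219.0], 0.89, [446.0, 179.0, 0.0]), ([270.0, 275.0], 0.59, [276.0, 220.0, 0.0])]
cover side [([256.0, 209.0], 0.71, [276.0, 226.0, 0.0]), ([304.0, 210.0], 0.68, [444.0, 206.0, 0.0])]
hopper top [([336.0, 168.0], 0.72, [606.0, 8.0, -0.0])]
hopper side [([365.0, 219.0], 0.77, [641.0, 130.0, 0.0]), ([332.0, 219.0], 0.17, [532.0, 141.0, 0.0])]
gate top [([338.0, 192.0], 0.79, [526.0, 7.0, 0.0])]
gate side [([330.0, 219.0], 0.71, [523.0, 142.0, 0.0])]
reserve_0 top []
reserve_0 side []
jaw_insert top [([337.0, 
[... 156 characters left out ...]
7)]
tip bay side [([378.5, 191.4], 0.77)]
tip gate_tab top [([342.3, 205.2], 0.94)]
tip gate_tab side [([313.5, 201.8], 0.84)]
tip hopper top [([333.9, 163.2], 0.84)]
tip hopper side [([365.2, 238.3], 0.57)]
tip cover top [([269.0, 275.1], 0.97), ([282.6, 216.7], 0.67), ([407.6, 179.6], 0.5), ([207.0, 199.3], 0.45), ([450.0, 159.5], 0.25)]
tip cover side [([253.0, 210.6], 0.75), ([307.6, 211.4], 0.61)]
tip nut_0 top [([225.4, 230.7], 0.59), ([448.9, 161.5], 0.58), ([448.0, 205.7], 0.55), ([410.7, 213.5], 0.55), ([413.9, 145.7], 0.47)]
tip nut_0 side [([395.2, 319.7], 0.65), ([318.2, 284.9], 0.63), ([296.3, 190.6], 0.61), ([364.3, 282.0], 0.56), ([336.5, 315.7], 0.55), ([398.1, 285.4], 0.54)]
```

```bash
sleep 0
```

```text
(no output)
```

View pics/b_top.png

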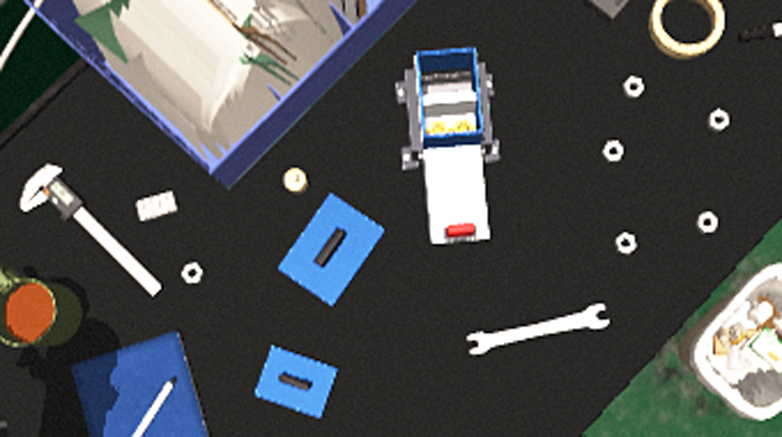

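```bash
python3 - <<'E'
from h import *
t=bot.grab_frame('top'); sd=bot.grab_frame('side')
print('tab',tri(t,bot.tip_of(t,'gate_tab')[0]['xy'],sd,bot.tip_of(sd,'gate_tab')[0]['xy']).round(1))
print('bay',tri(t,bot.tip_of(t,'bay')[0]['xy'],sd,bot.tip_of(sd,'bay')[0]['xy']).round(1))
im=t['image'].astype(int)
# nuts
g=im.min(2)
for x,y in [(415,147),(452,162),(406,175),(447,206),(412,215),(223,229)]:
    w=(g[y-9:y+10,x-9:x+10]>110)
    n,l,st,c=cv2.connectedComponentsWithStats(w.astype('uint8'))
    for i in range(1,n):
        if st[i,4]>15:
            p=c[i]+[x-9,y-9]; print('nut',p.round(1),st[i,4],px2w(t,p,12).round(1))
# tab red
m=((im[:,:,0]>130)&(im[:,:,1]<70)&(im[:,:,2]<80)).astype('uint8')
n,l,st,c=cv2.connectedComponentsWithStats(m)
for i in range(1,n):
    if st[i,4]>10 and 300<c[i][0]<380: print('red',c[i],st[i],px2w(t,c[i],129).round(1), cv2.minAreaRect(np.argwhere(l==i)[:,::-1].astype('float32')))
# covers: light blue
m=((im[:,:,2]>150)&(im[:,:,0]<90)&(im[:,:,1]>80)).astype('uint8')
m=cv2.morphologyEx(m,cv2.MORPH_CLOSE,np.ones((9,9)))
n,l,st,c=cv2.connectedComponentsWithStats(m)
for i in range(1,n):
    if st[i,4]>150:
        b=cv2.boxPoints(cv2.minAreaRect(np.argwhere(l==i)[:,::-1].astype('float32')))
        w=np.array([px2w(t,p,14) for p in b]); print('cov',c[i].round(1),st[i,4],w.mean(0).round(1),np.round(w[:,:2]).tolist(),np.linalg.norm(np.diff(w,axis=0),axis=1).round(),np.degrees(np.arctan2(*(w[1]-w[0])[[1,0]])))
save(t,'c_hop.png',(300,115,380,225),7)
save(sd,'c_side.png',(290,170,410,260),6)
E
```

```text
tab [461.5   8.1 129.9]
bay [638.1  11.8 162. ]
nut [415.2 147.2] 54 [ 662.9 -240.5   12. ]
nut [452.2 161.6] 56 [ 613.8 -353.4   12. ]
nut [406.2 175. ] 55 [ 574.4 -208.2   12. ]
nut [447.4 206. ] 56 [ 474.1 -329.6   12. ]
nut [411.9 215.2] 52 [ 448.  -219.4   12. ]
nut [223.1 228.3] 53 [419.4 361.7  12. ]
red [337.9375 211.1875] [334 209   9   4  16] [450.5  10.5 129. ] ((337.70587158203125, 211.17648315429688), (8.246211051940918, 2.425356388092041), 14.03624439239502)
cov [283.6 218. ] 1176 [448.2 175.1  14. ] [[423.0, 248.0], [526.0, 176.0], [473.0, 102.0], [371.0, 174.0]] [126.  91. 125.] -34.94681585369476
cov [206.8 292.5] 2296 [226.7 418.4  14. ] [[306.0, 512.0], [337.0, 377.0], [147.0, 326.0], [117.0, 458.0]] [138. 197. 135.] -77.10957628040329
cov [268.2 275.7] 694 [273.7 222.5  14. ] [[257.0, 277.0], [322.0, 254.0], [290.0, 167.0], [226.0, 191.0]] [69. 93. 69.] -19.577042228098524
```

View pics/c_hop.png

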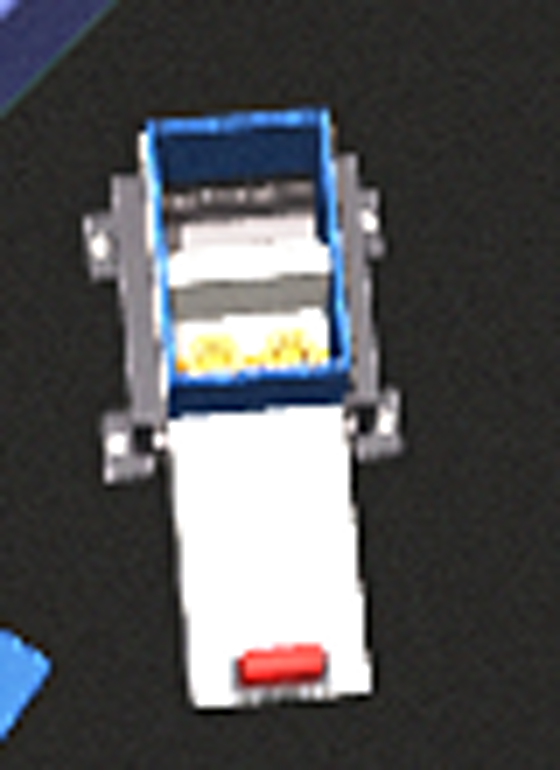

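View pics/c_side.png

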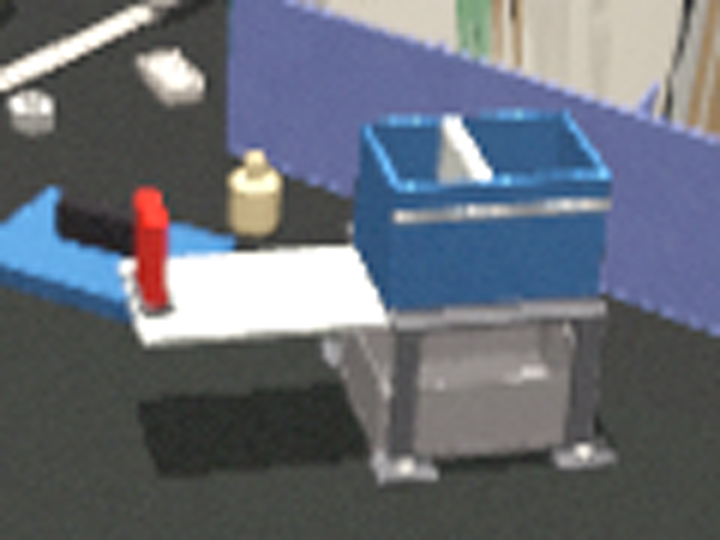

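```bash
python3 - <<'E'
from h import *
t=bot.grab_frame('top'); sd=bot.grab_frame('side')
C=np.array([(147,122),(328,112),(352,372),(170,382)])/7+[300,115]
W=np.array([px2w(t,p,150) for p in C]); print(W.round(1),W.mean(0).round(1)); 
print([np.linalg.norm(W[i]-W[(i+1)%4]).round(1) for i in range(4)])
ax=(W[0]+W[1]-W[2]-W[3]);ay=(W[0]+W[3]-W[1]-W[2]); print('yaw',np.arctan2(ax[1],ax[0]),np.arctan2(-ay[0],ay[1]))
# side rim corners
S=np.array([(365,125),(570,113),(608,180),(400,188)])/6+[290,170]
V=np.array([px2w(sd,p,150) for p in S]);print(V.round(1),V.mean(0).round(1));print([np.linalg.norm(V[i]-V[(i+1)%4]).round(1) for i in range(4)])
print('tab top', [px2w(t,np.array(p)/7+[300,115],129).round(1) for p in [(282,658),(238,655),(326,648)]], 'tab side',px2w(sd,np.array((150,195))/6+[290,170],129).round(1))
print('side nuts',[ (px2w(sd,p,12)).round(1).tolist() for p in [(395.2,319),(318.2,286),(296,189),(366,281),(335,315),(402,287)]])
print('side cover',tri(t,(285,217),sd,(307,211)))
E
```

```text
[[673.   53.3 150. ]
 [675.4 -19.8 150. ]
 [567.9 -26.3 150. ]
 [565.5  46.2 150. ]] [620.4  13.3 150. ]
[np.float64(73.1), np.float64(107.7), np.float64(72.5), np.float64(107.8)]
yaw 0.06360346473539792 0.033651724579296084
[[569.9  44.3 150. ]
 [676.5  51.6 150. ]
 [677.  -22.9 150. ]
 [575.  -24.6 150. ]] [624.6  12.1 150. ]
[np.float64(106.8), np.float64(74.5), np.float64(102.0), np.float64(69.1)]
tab top [array([456.5,   3.7, 129. ]), array([458.1,  21.3, 129. ]), array([460.1, -13.9, 129. ])] tab side [459.7  16.2 129. ]
side nuts [[613.3, -358.1, 12.0], [446.8, -222.3, 12.0], [422.9, 352.9, 12.0], [573.7, -212.2, 12.0], [475.0, -332.6, 12.0], [661.6, -244.3, 12.0]]
side cover [449.64973815 170.30658972  17.07470457]
```

```bash
cat >> h.py <<'E'
def plan(P,ang=None,level=True):
    """P world TCP target; ang: desired world angle (rad) of tool z (mod pi), tool down. prints the row"""
    s=bot.sense(); R=rpy(s['ee_rot']); p=np.array(s['ee_pos'])
    if ang is None: ang=np.arctan2(R[1,2],R[0,2])
    best=None
    for k in(0,1,-1,2,-2):
        a=ang+k*np.pi
        z=np.array([np.cos(a),np.sin(a),0]);x=np.array([0,0,-1.]);y=np.cross(z,x)
        T=np.column_stack([x,y,z]); rv=Ro.from_matrix(R.T@T).as_rotvec()
        # j6 effect: turn about tool x ; report
        if best is None or np.linalg.norm(rv)<np.linalg.norm(best)-1e-6: best=rv
    d=R.T@(np.array(P)-p)/1000
    print('row',d.round(4).tolist(),best.round(3).tolist(),'pos',p.round(1),'zang',round(float(np.arctan2(R[1,2],R[0,2])),3),'j',np.round(s['joints'],2).tolist(),'grip',round(s['grip_width'],3),'t',s['time'])
    print('tool axes: x',R[:,0].round(2),'y',R[:,1].round(2),'z',R[:,2].round(2),'rows>=',np.linalg.norm(d)/.0625, np.degrees(np.linalg.norm(best))/10.7)
E
python3 -c "
from h import *
plan([458,5,240],0.05)"
```

```text
row [0.0023, 0.4135, 0.4029] [1.087, 0.0, -0.0] pos [252.2 544.4 242.3] zang -2.005 j [1.47, 0.04, 0.08, 0.0, -1.62, -0.33] grip 1.0 t 1.85
tool axes: x [-0. -0. -1.] y [ 0.91 -0.42  0.  ] z [-0.42 -0.91  0.  ] rows>= 9.23774219164593 5.820777025402824
```

```bash
python3 -m pendant '[[[0.002,0.4135,0.403,1.087,0,0,1],[0.002,0.4135,0.403,1.087,0,0,1],[0.002,0.4135,0.403,1.087,0,0,1],[0.002,0.4135,0.403,1.087,0,0,1],[0.002,0.4135,0.403,1.087,0,0,1],[0.002,0.4135,0.403,1.087,0,0,1],[0.002,0.4135,0.403,1.087,0,0,1],[0.002,0.4135,0.403,1.087,0,0,1],[0.002,0.4135,0.403,1.087,0,0,1],[0.002,0.4135,0.403,1.087,0,0,1],[0.002,0.4135,0.403,1.087,0,0,1],[0.002,0.4135,0.403,1.087,0,0,1]]]'
python3 - <<'E'
from h import *
s=bot.sense();f=bot.grab_frame('wrist');save(f,'d_w.png')
print(w2px(f,[458,5,129],s),w2px(f,[621,13,150],s), s['ee_pos'],s['ee_rot'])
plan([458,5,102],0.05)
for d in bot.tip_of(f,'gate_tab')[:2]: print(d['xy'],d['score'],px2w(f,d['xy'],129,s))
E
```

```text
time: 3.35
ee_pos: [457.8, 5.9, 240.3]
ee_rot: [-1.966, 1.571, 1.227]
ft_force: [-0.5, 0.1, 0.2]
grip_width: 0.997
[[317.49163796 201.0153657 ]] [[116.56580166 207.65606153]] [457.8309609    5.85658105 240.33923384] [-1.96615319  1.570586    1.22655933]
row [0.1384, 0.0011, -0.0001] [0.002, -0.0, 0.0] pos [457.8   6.1 240.4] zang -3.09 j [0.46, -0.35, -0.26, -0.0, -1.65, -0.4] grip 0.999 t 3.4
tool axes: x [ 0.  0. -1.] y [ 0.05 -1.   -0.  ] z [-1.   -0.05 -0.  ] rows>= 2.214326020330487 0.009884120520494479
[318.3, 199.7] 0.73 [457.34748712   3.75977977 129.        ]
```

View pics/d_w.png

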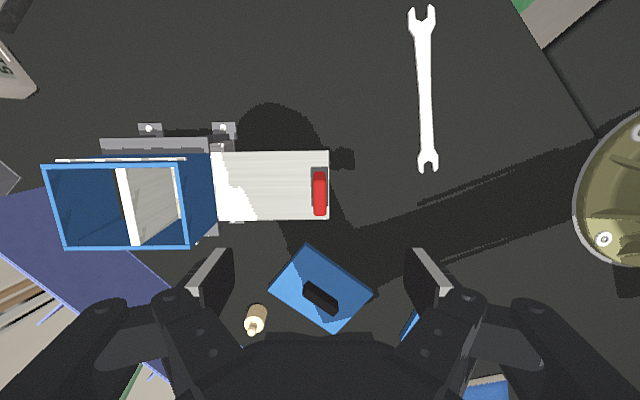

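The wrist view shows the tab at (319,193), the hopper rim centred at (118,206) where I predicted it, and the large cover at (322,288). I descend onto the tab.

```bash
python3 -m pendant '[[[0.06,0.001,0,0,0,0,1],[0.12,0.001,0,0,0,0,1],[0.138,0.001,0,0,0,0,1],[0.138,0.001,0,0,0,0,0],[0.138,0.001,0,0,0,0,0],[0.138,0.001,0,0,0,0,0],[0.138,0.001,0,0,0,0,0],[0.138,0.001,0,0,0,0,0],[0.138,0.001,0,0,0,0,0]]]'
python3 - <<'E'
from h import *
f=bot.grab_frame('top');save(f,'e_t.png',(280,100,400,240),5)
plan([458,5,102],0.05)
E
```

```text
time: 4.58
ee_pos: [458.6, 4.1, 103.5]
ee_rot: [-3.12, 1.569, 0.072]
ft_force: [-1.6, 1.5, 6.1]
grip_width: 0.13
row [0.0015, -0.0009, 0.0005] [0.001, -0.002, 0.0] pos [458.6   4.1 103.5] zang -3.091 j [0.45, -0.33, -0.5, 0.0, -1.4, -0.4] grip 0.133 t 4.625
tool axes: x [ 0.  0. -1.] y [ 0.05 -1.   -0.  ] z [-1.   -0.05 -0.  ] rows>= 0.029444923095939383 0.010707440651970011
```

View pics/e_t.png

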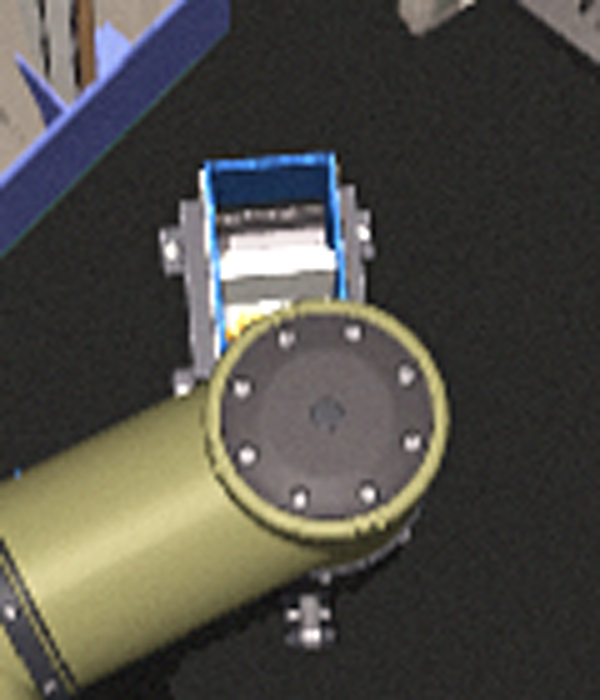

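The opening of 0.13 (about 12 mm) means I have the tab. I push it shut along tool -z.

```bash
python3 -m pendant '[[[0,0,-0.006,0,0,0,0],[0,0,-0.012,0,0,0,0],[0,0,-0.018,0,0,0,0],[0,0,-0.024,0,0,0,0],[0,0,-0.024,0,0,0,0]]]'; python3 -m pendant '[[[0,0,-0.002,0,0,0,0],[0,0,-0.004,0,0,0,0],[0,0,-0.006,0,0,0,0],[0,0,-0.006,0,0,0,0]]]'
```

```text
time: 5.25
ee_pos: [483.2, 5.7, 103.5]
ee_rot: [-2.938, 1.568, 0.254]
ft_force: [1.2, 3.0, 4.9]
grip_width: 0.137
time: 5.75
ee_pos: [487.8, 5.9, 103.5]
ee_rot: [-1.249, 1.57, 1.944]
ft_force: [-7.0, 3.8, 9.6]
grip_width: 0.131
```

```bash
python3 -m pendant '[[[0,0,-0.002,0,0,0,0],[0,0,-0.004,0,0,0,0],[0,0,-0.005,0,0,0,0],[0,0,-0.005,0,0,0,0]]]'
```

```text
time: 6.25
ee_pos: [487.9, 5.8, 103.5]
ee_rot: [-0.002, 1.559, -3.092]
ft_force: [-38.1, 8.6, 25.9]
grip_width: 0.137
```

```bash
python3 -m pendant '[[[0,0,0.006,0,0,0,0],[0,0,0.006,0,0,0,1],[0,0,0.006,0,0,0,1],[0,0,0.006,0,0,0,1],[-0.06,0,0.006,0,0,0,1],[-0.12,0,0.006,0,0,0,1],[-0.14,0,0.006,0,0,0,1]]]'
python3 - <<'E'
from h import *
s=bot.sense();f=bot.grab_frame('wrist');save(f,'f_w.png')
t=bot.grab_frame('side');save(t,'f_s.png',(270,170,420,250),5)
plan([448,-219,240],-0.52)
E
```

```text
time: 7.12
ee_pos: [488.2, 5.2, 246.7]
ee_rot: [-3.05, 1.565, 0.141]
ft_force: [1.1, -1.0, -0.3]
grip_width: 1.001
row [0.0047, 0.2221, 0.0511] [0.57, -0.004, 0.002] pos [488.    5.4 245.1] zang -3.092 j [0.43, -0.26, -0.19, 0.0, -1.64, -0.38] grip 1.002 t 7.225
tool axes: x [ 0.  0. -1.] y [ 0.05 -1.   -0.  ] z [-1.   -0.05 -0.  ] rows>= 3.6475189055262804 3.0497431842874207
```

View pics/f_s.png

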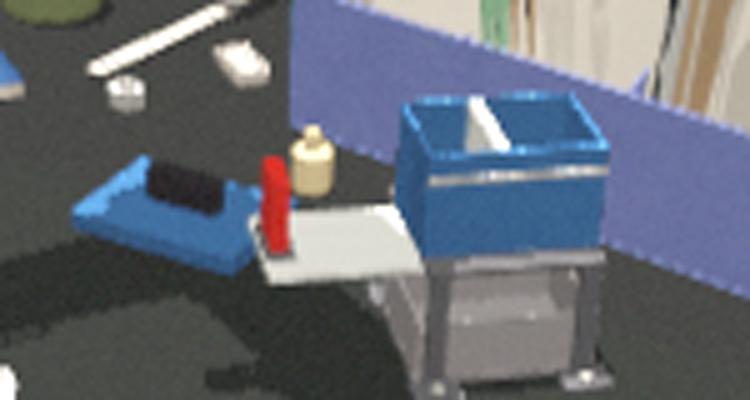

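View pics/f_w.png

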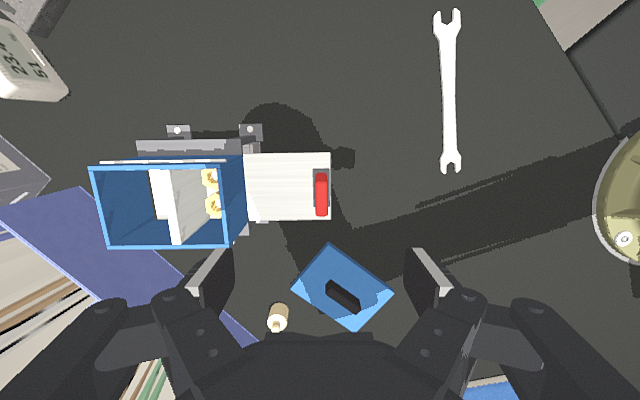

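The gate is shut: the plate is flush, and the brass nuts at (210,178) and (214,205) are in the reserve bay. I go to the nuts.

```bash
python3 -m pendant '[[[0.0,0.222,0.051,0,0,0,0.7],[0.0,0.222,0.051,0,0,0,0.7],[0.0,0.222,0.051,0,0,0,0.7],[0.0,0.222,0.051,0,0,0,0.7],[0.0,0.222,0.051,0,0,0,0.7]]]'
python3 - <<'E'
from h import *
s=bot.sense();f=bot.grab_frame('wrist');save(f,'g_w.png')
plan([448,-219,240])
print([d['xy']+[round(d['score'],2)]+px2w(f,d['xy'],7.5,s).round(1).tolist() for d in bot.tip_of(f,'nut_0')])
E
```

```text
time: 7.85
ee_pos: [446.0, -221.0, 240.3]
ee_rot: [-0.144, 1.568, 3.043]
ft_force: [0.4, 0.5, -1.2]
grip_width: 0.699
row [0.0005, -0.0007, -0.0016] [-0.0, 0.003, 0.001] pos [ 446.4 -219.8  240.5] zang -3.094 j [-0.05, -0.23, -0.17, -0.0, -1.63, 0.1] grip 0.695 t 7.9
tool axes: x [-0.  0. -1.] y [ 0.05 -1.   -0.  ] z [-1.   -0.05  0.  ] rows>= 0.029647048568125518 0.01496154057969449
[[219.2, 176.6, 0.72, 572.8, -214.9, 7.5], [180.3, 52.6, 0.61, 610.3, -358.4, 7.5], [147.2, 154.0, 0.61, 662.2, -239.9, 7.5], [317.5, 179.8, 0.56, 445.6, -216.3, 7.5], [299.0, 84.9, 0.53, 472.7, -329.9, 7.5]]
```

View pics/g_w.png

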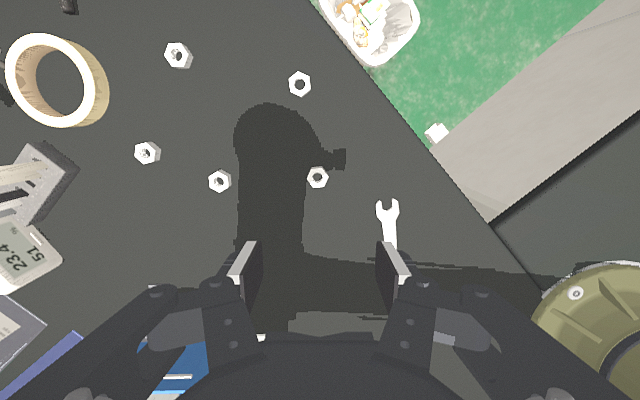

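```bash
cat >> h.py <<'E'
def hexfit(f,s,xy,r=22,thr=120):
    """fit nut silhouette: optimise (x,y,th) so projected hex prism hull matches bright mask"""
    from scipy.optimize import minimize
    im=f['image'].astype(int).min(2); x0,y0=int(xy[0]),int(xy[1])
    k=4
    sub=im[y0-r:y0+r+1,x0-r:x0+r+1].astype('float32')
    big=cv2.resize(sub,None,fx=k,fy=k,interpolation=cv2.INTER_CUBIC)
    m=(big>thr).astype('uint8')
    n,l,st,c=cv2.connectedComponentsWithStats(m); i=1+np.argmax(st[1:,4]); m=(l==i).astype('uint8')
    cn,_=cv2.findContours(m,cv2.RETR_EXTERNAL,cv2.CHAIN_APPROX_NONE); M=np.zeros_like(m);cv2.drawContours(M,cn,-1,1,-1)
    def cost(v,ret=False):
        a=v[2]+np.pi/6+np.arange(6)*np.pi/3
        P=np.vstack([np.column_stack([v[0]+13.86*np.cos(a),v[1]+13.86*np.sin(a),np.full(6,z)]) for z in (0,15)])
        q=(w2px(f,P,s)-[x0-r-.0,y0-r-.0]+.5)*k-.5
        h=cv2.convexHull(np.round(q*16).astype('int32'))
        I=np.zeros_like(M);cv2.fillConvexPoly(I,h,1,shift=4)
        return np.sum(I!=M)/max(1,M.sum())
    p=px2w(f,xy,9,s); best=None
    for th in np.radians(np.arange(-30,30,7.5)):
        o=minimize(cost,[p[0],p[1],th],method='Nelder-Mead',options=dict(initial_simplex=[[p[0],p[1],th],[p[0]+5,p[1],th],[p[0],p[1]+5,th],[p[0],p[1],th+.15]],maxiter=120))
        if best is None or o.fun<best.fun: best=o
    return best.x[:2].round(1).tolist(),round(float(np.degrees(best.x[2])%60),1),round(float(best.fun),3)
E
python3 - <<'E'
from h import *
s=bot.sense();f=bot.grab_frame('wrist')
for p in [(178,55),(299,84),(147,153),(219,181),(317,177)]: print(p,hexfit(f,s,p))
t=bot.grab_frame('top')
E
```

```text
(178, 55) ([612.8, -355.1], 33.6, 0.026)
(299, 84) ([472.2, -331.0], 8.9, 0.041)
(147, 153) ([661.8, -241.9], 48.1, 0.035)
(219, 181) ([572.4, -209.6], 2.1, 0.05)
(317, 177) ([446.3, -220.1], 36.1, 0.041)
```

```bash
python3 - <<'E'
from h import *
plan([446.3,-220.1,13],np.radians(36.1))
plan([446.3,-220.1,13],np.radians(-23.9))
E
```

```text
row [0.2285, 0.002, 0.0008] [-0.579, 0.001, 0.001] pos [ 447.2 -218.1  241.5] zang -3.091 j [-0.05, -0.23, -0.17, -0.0, -1.63, 0.1] grip 0.702 t 8.05
tool axes: x [-0.  0. -1.] y [ 0.05 -1.   -0.  ] z [-1.   -0.05  0.  ] rows>= 3.656525924401651 3.1014103629697916
row [0.2285, 0.002, 0.0008] [0.468, 0.001, 0.0] pos [ 447.2 -218.1  241.5] zang -3.091 j [-0.05, -0.23, -0.17, -0.0, -1.63, 0.1] grip 0.702 t 8.05
tool axes: x [-0.  0. -1.] y [ 0.05 -1.   -0.  ] z [-1.   -0.05  0.  ] rows>= 3.656525924401651 2.5060795790477783
```

```bash
python3 -m pendant '[[[0.06,0.001,0.001,0.2,0,0,0.7],[0.12,0.001,0.001,0.35,0,0,0.7],[0.18,0.001,0.001,0.468,0,0,0.7],[0.215,0.001,0.001,0.468,0,0,0.7],[0.228,0.001,0.001,0.468,0,0,0.7],[0.228,0.001,0.001,0.468,0,0,0.7],[0.228,0.001,0.001,0.468,0,0,0],[0.228,0.001,0.001,0.468,0,0,0],[0.228,0.001,0.001,0.468,0,0,0],[0.228,0.001,0.001,0.468,0,0,0]]]'; python3 -m pendant '[[[-0.03,0,0,0,0,0,0],[-0.09,0,0,0,0,0,0],[-0.15,0,0,0,0,0,0],[-0.19,0,0,0,0,0,0],[-0.19,0,0,0,0,0,0]]]'
python3 - <<'E'
from h import *
plan([644.8,14.2,190],0.05+1.5708)
f=bot.grab_frame('wrist');save(f,'h_w.png')
E
```

```text
time: 9.3
ee_pos: [447.4, -220.2, 16.3]
ee_rot: [-3.009, 1.568, -0.285]
ft_force: [-1.2, 1.0, 5.9]
grip_width: 0.258
time: 9.93
ee_pos: [447.6, -220.4, 208.8]
ee_rot: [-2.931, 1.563, -0.207]
ft_force: [0.4, 0.5, -1.3]
grip_width: 0.254
row [0.0198, -0.2945, -0.0848] [1.103, -0.006, 0.005] pos [ 447.6 -220.4  208.8] zang 2.723 j [-0.05, -0.24, -0.24, 0.0, -1.57, -0.37] grip 0.254 t 9.925
tool axes: x [ 0.01 -0.   -1.  ] y [-0.41 -0.91 -0.  ] z [-0.91  0.41 -0.01] rows>= 4.913193193172252 5.904290582801403
```

View pics/h_w.png

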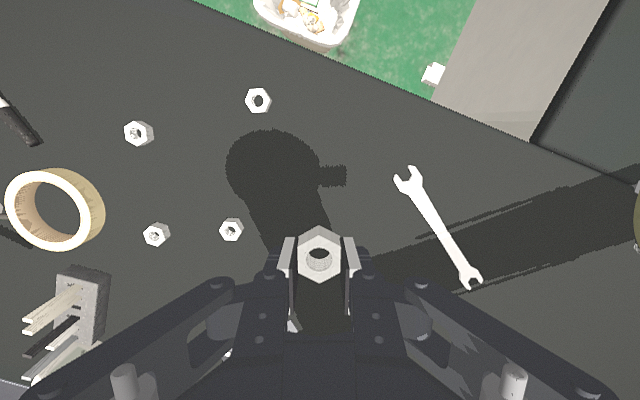

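```bash
python3 -m pendant '[[[0.01,-0.295,-0.085,0,0,0,0],[0.01,-0.295,-0.085,0,0,0,0],[0.01,-0.295,-0.085,0,0,0,0],[0.01,-0.295,-0.085,0,0,0,0],[0.01,-0.295,-0.085,0,0,0,0],[0.01,-0.295,-0.085,0,0,0,0],[0.04,-0.295,-0.085,0,0,0,0],[0.04,-0.295,-0.085,0,0,0,0]]]'
python3 - <<'E'
from h import *
plan([644.8,14.2,168])
f=bot.grab_frame('wrist');save(f,'i_w.png')
E
```

```text
time: 10.98
ee_pos: [641.6, 14.6, 160.4]
ee_rot: [0.565, 1.564, -2.995]
ft_force: [0.4, -0.3, -0.3]
grip_width: 0.256
row [-0.0077, -0.0009, -0.003] [0.0, 0.006, -0.004] pos [641.6  14.6 160.4] zang 2.723 j [0.33, 0.16, 0.07, -0.0, -1.48, -0.75] grip 0.256 t 10.975
tool axes: x [-0.01 -0.   -1.  ] y [-0.41 -0.91  0.  ] z [-0.91  0.41  0.01] rows>= 0.13256950083041164 0.03726367014503261
```

View pics/i_w.png

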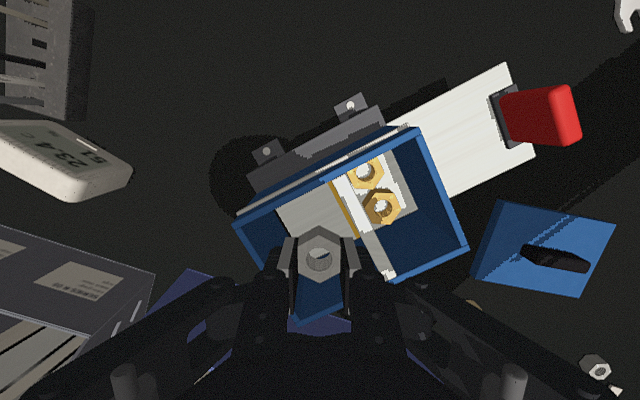

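The nut is held over the far bay at (320,258). I raise a little and release.

```bash
python3 -m pendant '[[[-0.006,0,-0.003,0,0,0,0],[-0.006,0,-0.003,0,0,0,0.5],[-0.006,0,-0.003,0,0,0,0.5],[-0.006,0,-0.003,0,0,0,0.5],[-0.05,0,-0.003,0,0,0,0.6],[-0.05,0,-0.003,0,0,0,0.6]]]'
python3 - <<'E'
from h import *
plan([572.4,-209.6,200],np.radians(2.1+120))
plan([572.4,-209.6,200],np.radians(2.1))
f=bot.grab_frame('wrist');save(f,'j_w.png')
E
```

```text
time: 11.78
ee_pos: [647.9, 13.7, 219.1]
ee_rot: [-2.685, 1.564, 0.039]
ft_force: [0.6, -0.3, 0.2]
grip_width: 0.6
row [0.0185, 0.2348, -0.0216] [0.592, -0.005, 0.005] pos [647.9  13.7 219.1] zang 2.724 j [0.33, 0.16, 0.17, 0.0, -1.57, -0.75] grip 0.6 t 11.775
tool axes: x [ 0.01  0.   -1.  ] y [-0.41 -0.91 -0.  ] z [-0.91  0.41 -0.01] rows>= 3.7842859193185974 3.172849315415772
row [0.0185, 0.2348, -0.0216] [-0.455, -0.007, 0.002] pos [647.9  13.7 219.1] zang 2.724 j [0.33, 0.16, 0.17, 0.0, -1.57, -0.75] grip 0.6 t 11.775
tool axes: x [ 0.01  0.   -1.  ] y [-0.41 -0.91 -0.  ] z [-0.91  0.41 -0.01] rows>= 3.7842859193185974 2.4351673241085203
```

View pics/j_w.png

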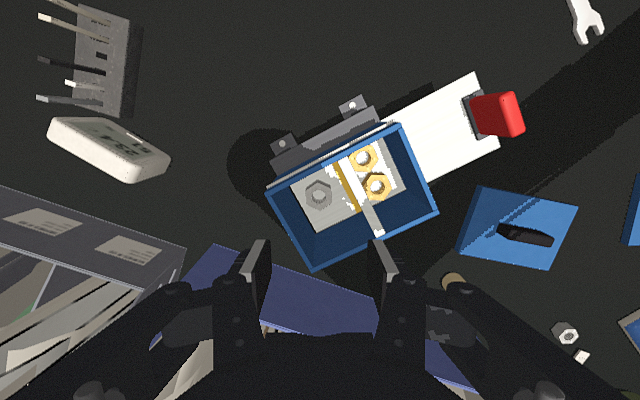

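The first nut is in the bay at (318,193). Next is the nut at (572,-210).

```bash
python3 -m pendant '[[[0.0,0.235,-0.022,-0.15,0,0,0.6],[0.01,0.235,-0.022,-0.3,0,0,0.6],[0.0185,0.235,-0.022,-0.455,0,0,0.6],[0.0185,0.235,-0.022,-0.455,0,0,0.6],[0.0185,0.235,-0.022,-0.455,0,0,0.6],[0.0185,0.235,-0.022,-0.455,0,0,0.6]]]'
python3 - <<'E'
from h import *
s=bot.sense();f=bot.grab_frame('wrist');save(f,'k_w.png')
c=w2px(f,[[612.8,-355.1,7],[472.2,-331,7],[661.8,-241.9,7],[572.4,-209.6,7]],s)
for p in c:
  try: print(p.round(),hexfit(f,s,p))
  except Exception as e: print(p,e)
plan([572.4,-209.6,14],np.radians(2.1))
E
```

```text
time: 12.58
ee_pos: [570.9, -209.6, 195.2]
ee_rot: [-0.372, 1.57, 2.806]
ft_force: [0.2, 1.3, -0.3]
grip_width: 0.598
[281.  40.] ([612.6, -355.3], 34.4, 0.034)
[418.  72.] ([471.8, -330.7], 9.4, 0.028)
[237. 152.] ([661.9, -242.0], 45.4, 0.033)
[316. 184.] ([572.2, -209.5], 3.4, 0.027)
row [0.1814, 0.0006, -0.0012] [0.001, 0.0, 0.0] pos [ 571.3 -209.1  195.4] zang -3.104 j [-0.02, 0.06, 0.02, -0.0, -1.53, 0.06] grip 0.605 t 12.625
tool axes: x [-0.  0. -1.] y [ 0.04 -1.   -0.  ] z [-1.   -0.04  0.  ] rows>= 2.903055308297202 0.0054340612434242075
```

View pics/k_w.png

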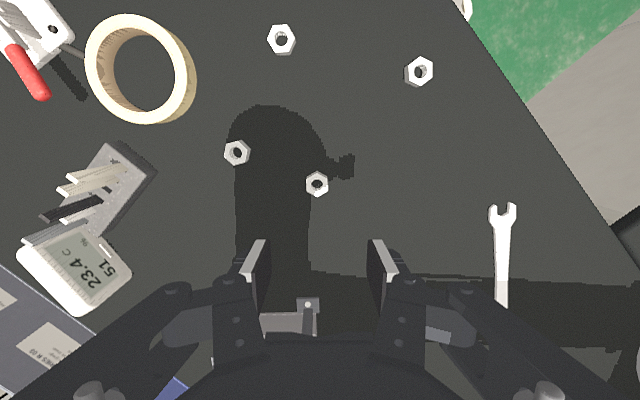

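The nuts are at (281,40), (419,71), (237,152) and (317,184), unmoved.

```bash
python3 -m pendant '[[[0.06,0.0005,-0.001,0,0,0,0.6],[0.12,0.0005,-0.001,0,0,0,0.6],[0.168,0.0005,-0.001,0,0,0,0.6],[0.182,0.0005,-0.001,0,0,0,0.6],[0.182,0.0005,-0.001,0,0,0,0.6],[0.182,0.0005,-0.001,0,0,0,0],[0.182,0.0005,-0.001,0,0,0,0],[0.182,0.0005,-0.001,0,0,0,0],[0.15,0.0005,-0.001,0,0,0,0],[0.09,0.0005,-0.001,0,0,0,0],[0.03,0.0005,-0.001,0,0,0,0],[0,0,-0.001,0,0,0,0]]]'
python3 - <<'E'
from h import *
plan([645,14.2,190]);f=bot.grab_frame('wrist');save(f,'l_w.png')
E
```

```text
time: 14.12
ee_pos: [573.0, -210.2, 201.1]
ee_rot: [2.899, 1.564, -0.205]
ft_force: [1.3, 0.2, -0.9]
grip_width: 0.254
row [0.0113, -0.2216, -0.0802] [-0.0, -0.006, -0.002] pos [ 573.  -210.2  201.1] zang -3.105 j [-0.02, 0.06, 0.03, 0.0, -1.53, 0.06] grip 0.254 t 14.125
tool axes: x [ 0.01 -0.   -1.  ] y [ 0.04 -1.    0.  ] z [-1.   -0.04 -0.01] rows>= 3.774978517818501 0.03446471395585789
```

View pics/l_w.png

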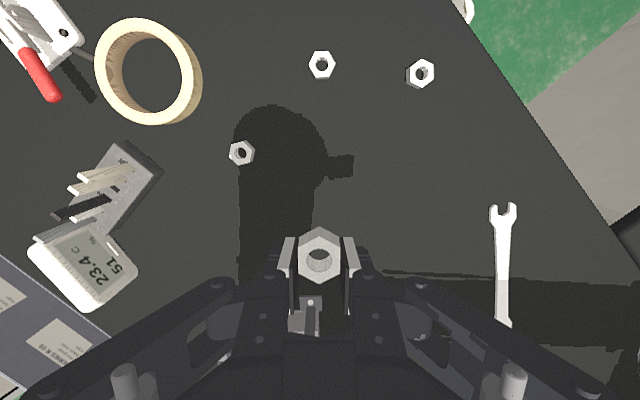

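The second nut is held. The far nut has been knocked from (281,40) to (322,65), so I will remeasure it. I carry on to the bay.

```bash
python3 -m pendant '[[[0.011,-0.234,-0.08,0,0,0,0],[0.011,-0.234,-0.08,0,0,0,0],[0.011,-0.234,-0.08,0,0,0,0],[0.011,-0.234,-0.08,0,0,0,0],[0.02,-0.234,-0.08,0,0,0,0],[0.029,-0.234,-0.08,0,0,0,0],[0.029,-0.234,-0.08,0,0,0,0]]]'
python3 - <<'E'
from h import *
plan([646,27,168])
E
```

```text
time: 15.05
ee_pos: [642.7, 25.8, 165.8]
ee_rot: [0.243, 1.569, -2.863]
ft_force: [0.6, 0.4, -0.4]
grip_width: 0.256
row [-0.0022, -0.0011, -0.0033] [0.0, 0.002, -0.0] pos [642.7  25.8 165.8] zang -3.106 j [0.35, 0.16, 0.07, -0.0, -1.49, -0.31] grip 0.256 t 15.05
tool axes: x [-0. -0. -1.] y [ 0.04 -1.    0.  ] z [-1.   -0.04  0.  ] rows>= 0.06611244544591427 0.009522317160854181
```

```bash
python3 -m pendant '[[[-0.002,0,-0.003,0,0,0,0.5],[-0.002,0,-0.003,0,0,0,0.5],[-0.002,0,-0.003,0,0,0,0.5],[-0.045,0,-0.003,0,0,0,0.6],[-0.045,0,-0.003,0,0,0,0.6]]]'
python3 - <<'E'
from h import *
plan([661.9,-242,190],np.radians(-14))
f=bot.grab_frame('wrist');save(f,'m_w.png',(180,60,420,260),2.5)
E
```

```text
time: 15.68
ee_pos: [647.9, 26.9, 216.7]
ee_rot: [-3.104, 1.563, 0.074]
ft_force: [0.2, -1.0, -0.0]
grip_width: 0.599
row [0.0267, 0.2693, -0.0039] [0.281, -0.007, 0.001] pos [647.9  26.9 216.7] zang -3.105 j [0.35, 0.16, 0.17, 0.0, -1.57, -0.31] grip 0.599 t 15.675
tool axes: x [ 0.01  0.   -1.  ] y [ 0.04 -1.   -0.  ] z [-1.   -0.04 -0.01] rows>= 4.330087598653385 1.5060711920352154
```

View pics/m_w.png

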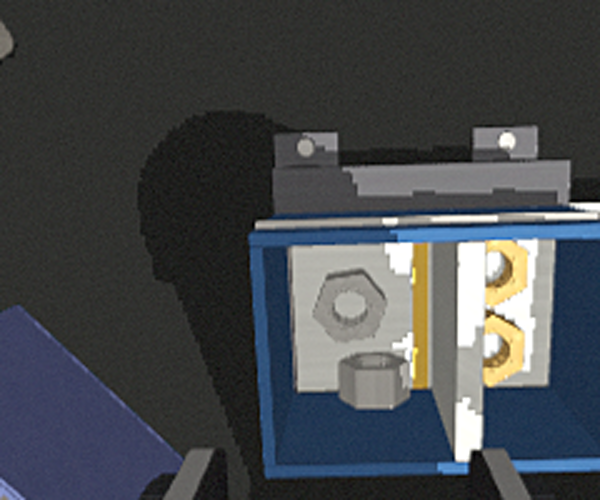

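```bash
python3 -m pendant '[[[0.0,0.269,-0.004,0.15,0,0,0.6],[0.01,0.269,-0.004,0.281,0,0,0.6],[0.026,0.269,-0.004,0.281,0,0,0.6],[0.026,0.269,-0.004,0.281,0,0,0.6],[0.026,0.269,-0.004,0.281,0,0,0.6],[0.026,0.269,-0.004,0.281,0,0,0.6]]]'
python3 - <<'E'
from h import *
s=bot.sense();f=bot.grab_frame('wrist');save(f,'n_w.png')
o=None
for p in w2px(f,[[661.8,-241.9,7],[472.2,-331,7],[590,-330,7]],s):
  try: print(p.round(),hexfit(f,s,p))
  except Exception as e: print(p,e)
print([d['xy']+[round(d['score'],2)]+px2w(f,d['xy'],7.5,s).round(1).tolist() for d in bot.tip_of(f,'nut_0')])
plan([661.9,-242,14],np.radians(-14))
E
```

```text
time: 16.48
ee_pos: [659.7, -242.8, 184.2]
ee_rot: [0.055, 1.569, 2.95]
ft_force: [0.2, 0.5, 0.3]
grip_width: 0.601
[316. 187.] ([662.0, -240.3], 52.1, 0.164)
[481.  55.] ([465.7, -331.2], 9.9, 0.345)
[363.  88.] ([572.5, -336.3], 36.7, 0.024)
[[376.9, 77.2, 0.74, 574.8, -336.1, 7.5], [315.8, 188.7, 0.58, 662.2, -240.3, 7.5], [482.3, 54.4, 0.57, 470.7, -331.2, 7.5]]
row [0.1716, 0.0009, -0.0018] [0.001, 0.0, 0.0] pos [ 660.4 -240.7  185.6] zang 2.898 j [-0.07, 0.31, 0.29, -0.0, -1.55, -0.18] grip 0.6 t 16.575
tool axes: x [-0.  0. -1.] y [-0.24 -0.97 -0.  ] z [-0.97  0.24  0.  ] rows>= 2.7453400564297956 0.004645258997683981
```

View pics/n_w.png

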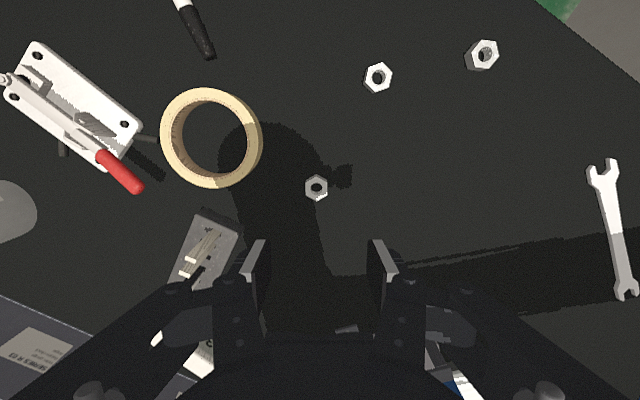

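```bash
python3 -m pendant '[[[0.06,0.001,-0.0015,0,0,0,0.6],[0.12,0.001,-0.0015,0,0,0,0.6],[0.158,0.001,-0.0015,0,0,0,0.6],[0.172,0.001,-0.0015,0,0,0,0.6],[0.172,0.001,-0.0015,0,0,0,0.6],[0.172,0.001,-0.0015,0,0,0,0],[0.172,0.001,-0.0015,0,0,0,0],[0.172,0.001,-0.0015,0,0,0,0],[0.14,0.001,-0.0015,0,0,0,0],[0.08,0.001,-0.0015,0,0,0,0],[0.02,0.001,-0.0015,0,0,0,0],[-0.01,0,-0.0015,0,0,0,0]]]'
python3 - <<'E'
from h import *
plan([646,2,190]);f=bot.grab_frame('wrist');save(f,'o_w.png')
E
```

```text
time: 18.08
ee_pos: [662.6, -242.5, 201.8]
ee_rot: [3.134, 1.564, -0.252]
ft_force: [-0.3, -0.6, -2.0]
grip_width: 0.256
row [0.0112, -0.2332, 0.0754] [-0.0, -0.007, -0.0] pos [ 662.6 -242.5  201.8] zang 2.897 j [-0.07, 0.31, 0.32, 0.0, -1.57, -0.18] grip 0.256 t 18.075
tool axes: x [ 0.01 -0.   -1.  ] y [-0.24 -0.97  0.  ] z [-0.97  0.24 -0.01] rows>= 3.925140883486699 0.037649267370757765
```

View pics/o_w.png

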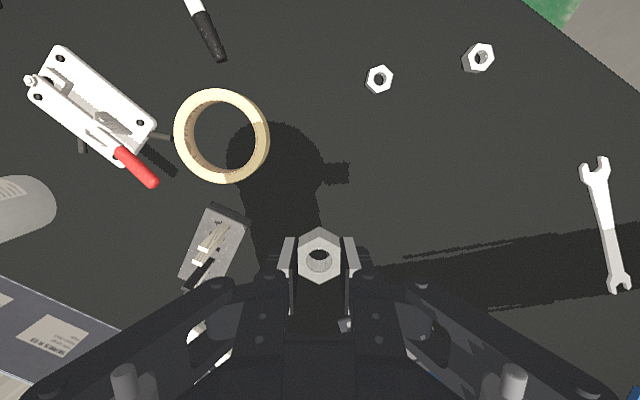

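```bash
python3 -m pendant '[[[0.011,-0.235,0.074,0,0,0,0],[0.011,-0.235,0.074,0,0,0,0],[0.011,-0.235,0.074,0,0,0,0],[0.011,-0.235,0.074,0,0,0,0],[0.02,-0.235,0.074,0,0,0,0],[0.03,-0.235,0.074,0,0,0,0],[0.03,-0.235,0.074,0,0,0,0]]]'
python3 - <<'E'
from h import *
plan([646,2,168])
E
```

```text
time: 19.0
ee_pos: [646.2, 2.8, 164.4]
ee_rot: [0.459, 1.569, -2.928]
ft_force: [-0.4, -0.9, -0.1]
grip_width: 0.257
row [-0.0036, 0.0008, 0.0] [0.0, 0.002, -0.001] pos [646.2   2.8 164.4] zang 2.896 j [0.31, 0.17, 0.08, -0.0, -1.49, -0.56] grip 0.257 t 19.0
tool axes: x [-0. -0. -1.] y [-0.24 -0.97  0.  ] z [-0.97  0.24  0.  ] rows>= 0.059294902355378515 0.012251968523151907
```

```bash
python3 -m pendant '[[[-0.003,0,0,0,0,0,0.5],[-0.003,0,0,0,0,0,0.5],[-0.003,0,0,0,0,0,0.5],[-0.045,0,0,0,0,0,0.6],[-0.045,0,0,0,0,0,0.6]]]'
python3 - <<'E'
from h import *
plan([572.5,-336.3,190],np.radians(-23.3))
f=bot.grab_frame('wrist');save(f,'p_w.png',(180,60,420,260),2.5)
E
```

```text
time: 19.62
ee_pos: [648.2, 3.7, 215.6]
ee_rot: [-2.861, 1.564, 0.037]
ft_force: [0.1, -0.3, 0.2]
grip_width: 0.599
row [0.025, 0.3483, -0.0085] [0.162, -0.007, 0.003] pos [648.2   3.7 215.6] zang 2.897 j [0.31, 0.16, 0.16, 0.0, -1.57, -0.56] grip 0.599 t 19.625
tool axes: x [ 0.01  0.   -1.  ] y [-0.24 -0.97 -0.  ] z [-0.97  0.24 -0.01] rows>= 5.589087786321695 0.8706932838709357
```

View pics/p_w.png

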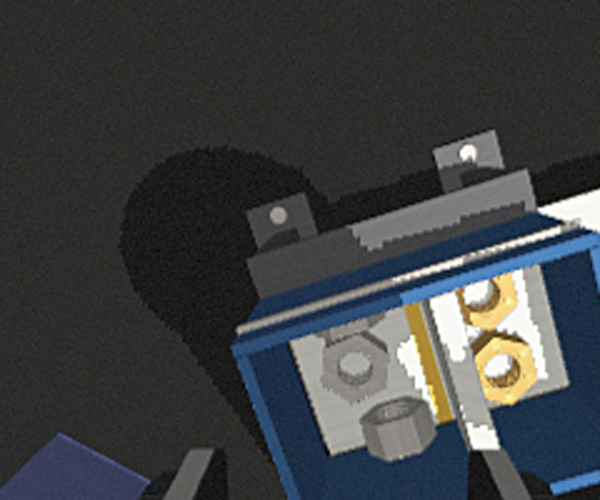

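```bash
python3 -m pendant '[[[0.0,0.348,-0.0085,0.1,0,0,0.6],[0.01,0.348,-0.0085,0.162,0,0,0.6],[0.025,0.348,-0.0085,0.162,0,0,0.6],[0.025,0.348,-0.0085,0.162,0,0,0.6],[0.025,0.348,-0.0085,0.162,0,0,0.6],[0.025,0.348,-0.0085,0.162,0,0,0.6],[0.025,0.348,-0.0085,0.162,0,0,0.6]]]'
python3 - <<'E'
from h import *
s=bot.sense();f=bot.grab_frame('wrist');save(f,'q_w.png')
for p in w2px(f,[[572.5,-336.3,7],[472.2,-331,7]],s):
  try: print(p.round(),hexfit(f,s,p))
  except Exception as e: print(p,e)
plan([572.5,-336.3,14],np.radians(-23.3))
E
```

```text
time: 20.55
ee_pos: [569.4, -337.9, 184.0]
ee_rot: [0.118, 1.568, 2.849]
ft_force: [-0.7, 0.8, -0.5]
grip_width: 0.599
[315. 189.] ([575.1, -335.1], 35.6, 0.138)
[403. 157.] ([471.4, -330.1], 6.3, 0.162)
row [0.1705, -0.0012, -0.0025] [-0.002, 0.002, -0.0] pos [ 570.1 -336.5  184.5] zang 2.733 j [-0.23, 0.21, 0.16, -0.0, -1.53, -0.18] grip 0.601 t 20.6
tool axes: x [-0.  0. -1.] y [-0.4  -0.92  0.  ] z [-0.92  0.4   0.  ] rows>= 2.727948149424785 0.013617712236426173
```

View pics/q_w.png

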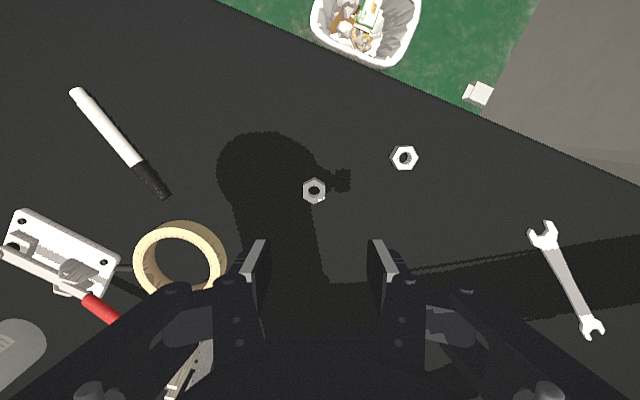

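```bash
python3 -m pendant '[[[0.06,-0.001,-0.0025,0,0,0,0.6],[0.12,-0.001,-0.0025,0,0,0,0.6],[0.158,-0.001,-0.0025,0,0,0,0.6],[0.171,-0.001,-0.0025,0,0,0,0.6],[0.171,-0.001,-0.0025,0,0,0,0.6],[0.171,-0.001,-0.0025,0,0,0,0],[0.171,-0.001,-0.0025,0,0,0,0],[0.171,-0.001,-0.0025,0,0,0,0],[0.14,-0.001,-0.0025,0,0,0,0],[0.08,-0.001,-0.0025,0,0,0,0],[0.02,-0.001,-0.0025,0,0,0,0],[-0.01,0,-0.0015,0,0,0,0]]]'
python3 - <<'E'
from h import *
plan([646,14,190]);f=bot.grab_frame('wrist');save(f,'r_w.png')
E
```

```text
time: 22.1
ee_pos: [573.1, -336.9, 201.5]
ee_rot: [3.138, 1.564, -0.41]
ft_force: [0.9, -0.3, -1.2]
grip_width: 0.256
row [0.011, -0.3512, 0.0718] [-0.0, -0.007, -0.0] pos [ 573.1 -336.9  201.5] zang 2.736 j [-0.23, 0.2, 0.19, 0.0, -1.55, -0.18] grip 0.256 t 22.1
tool axes: x [ 0.01 -0.   -1.  ] y [-0.4  -0.92  0.  ] z [-0.92  0.4  -0.01] rows>= 5.737179959158956 0.036541338062590446
```

View pics/r_w.png

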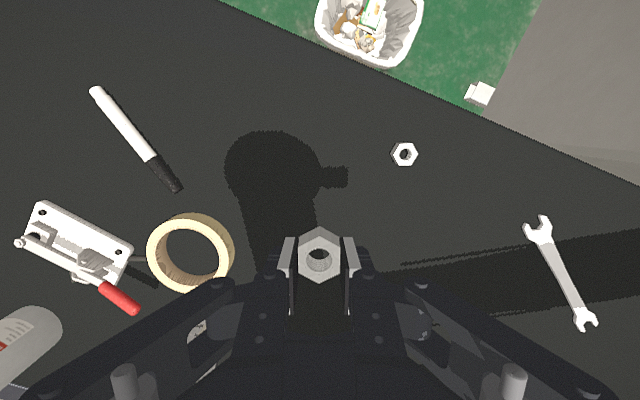

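```bash
python3 -m pendant '[[[0.0,-0.352,0.07,0,0,0,0],[0.0,-0.352,0.07,0,0,0,0],[0.0,-0.352,0.07,0,0,0,0],[0.0,-0.352,0.07,0,0,0,0],[0.005,-0.352,0.07,0,0,0,0],[0.011,-0.352,0.07,0,0,0,0],[0.03,-0.352,0.07,0,0,0,0],[0.03,-0.352,0.07,0,0,0,0]]]'
python3 - <<'E'
from h import *
plan([647,14,168])
E
```

```text
time: 23.15
ee_pos: [645.9, 14.6, 163.6]
ee_rot: [0.565, 1.567, -2.982]
ft_force: [-0.9, 0.4, -0.4]
grip_width: 0.256
row [-0.0044, 0.0001, -0.0012] [0.0, 0.003, -0.002] pos [645.9  14.6 163.6] zang 2.736 j [0.33, 0.17, 0.08, -0.0, -1.49, -0.74] grip 0.256 t 23.15
tool axes: x [-0. -0. -1.] y [-0.39 -0.92  0.  ] z [-0.92  0.39  0.  ] rows>= 0.0729324872018656 0.020280637543812926
```

```bash
python3 -m pendant '[[[-0.003,0,0,0,0,0,0.5],[-0.003,0,0,0,0,0,0.5],[-0.003,0,0,0,0,0,0.5],[-0.045,0,0,0,0,0,0.6],[-0.045,0,0,0,0,0,0.6]]]'
python3 - <<'E'
from h import *
plan([472,-330.7,190],np.radians(8.9))
plan([472,-330.7,190],np.radians(8.9-60))
f=bot.grab_frame('wrist');save(f,'s_w.png',(180,60,420,260),2.5)
E
```

```text
time: 23.78
ee_pos: [648.5, 14.2, 215.8]
ee_rot: [-2.681, 1.563, 0.054]
ft_force: [0.4, 0.9, 0.4]
grip_width: 0.605
row [0.0243, 0.3867, 0.0259] [-0.562, -0.007, 0.001] pos [648.5  14.2 215.8] zang 2.735 j [0.33, 0.16, 0.17, 0.0, -1.57, -0.74] grip 0.605 t 23.775
tool axes: x [ 0.01  0.   -1.  ] y [-0.4  -0.92 -0.  ] z [-0.92  0.4  -0.01] rows>= 6.213382935999516 3.008827009632988
row [0.0243, 0.3867, 0.0259] [0.485, -0.006, 0.005] pos [648.5  14.2 215.8] zang 2.735 j [0.33, 0.16, 0.17, 0.0, -1.57, -0.74] grip 0.605 t 23.775
tool axes: x [ 0.01  0.   -1.  ] y [-0.4  -0.92 -0.  ] z [-0.92  0.4  -0.01] rows>= 6.213382935999516 2.599200640860847
```

View pics/s_w.png

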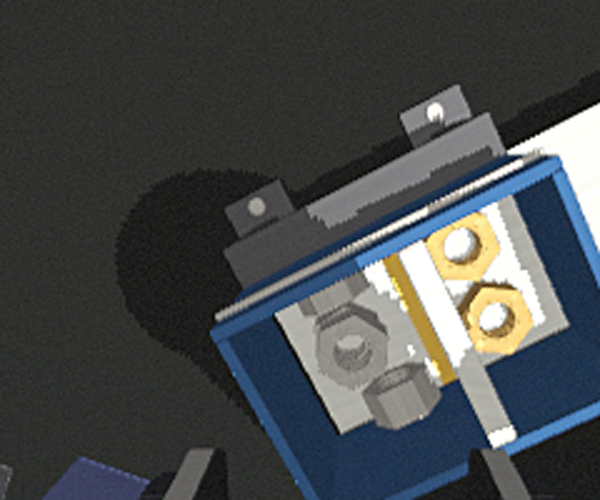

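```bash
python3 -m pendant '[[[0.0,0.387,0.026,-0.15,0,0,0.6],[0.01,0.387,0.026,-0.3,0,0,0.6],[0.024,0.387,0.026,-0.45,0,0,0.6],[0.024,0.387,0.026,-0.562,0,0,0.6],[0.024,0.387,0.026,-0.562,0,0,0.6],[0.024,0.387,0.026,-0.562,0,0,0.6],[0.024,0.387,0.026,-0.562,0,0,0.6],[0.024,0.387,0.026,-0.562,0,0,0.6]]]'
python3 - <<'E'
from h import *
s=bot.sense();f=bot.grab_frame('wrist');save(f,'t_w.png')
for p in w2px(f,[[472.2,-331,7]],s):
  try: print(p.round(),hexfit(f,s,p), hexfit(f,s,p,thr=90))
  except Exception as e: print(p,e)
plan([472,-330.7,14],np.radians(8.9))
E
```

```text
time: 24.82
ee_pos: [469.6, -331.1, 186.2]
ee_rot: [-0.665, 1.57, 2.631]
ft_force: [-0.1, 0.8, 0.0]
grip_width: 0.6
[315. 185.] ([472.0, -330.4], 9.0, 0.025) ([472.0, -330.4], 9.1, 0.053)
row [0.1724, 0.0007, -0.0018] [0.0, 0.0, 0.0] pos [ 470.2 -330.3  186.4] zang -2.986 j [-0.26, -0.03, -0.08, -0.0, -1.51, 0.42] grip 0.601 t 24.875
tool axes: x [-0.  0. -1.] y [ 0.15 -0.99 -0.  ] z [-0.99 -0.15  0.  ] rows>= 2.7586449875291725 0.002965539626829684
```

View pics/t_w.png

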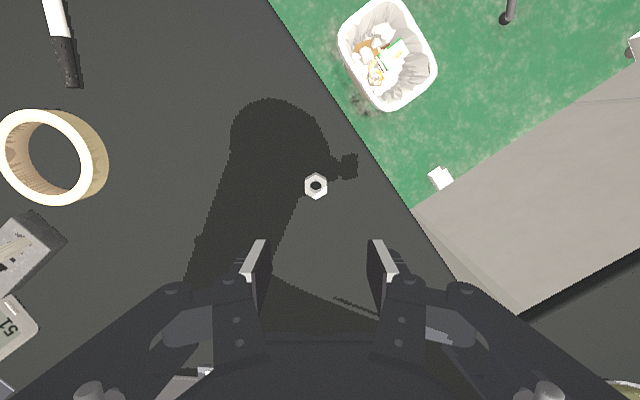

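```bash
python3 -m pendant '[[[0.06,0.0005,-0.002,0,0,0,0.6],[0.12,0.0005,-0.002,0,0,0,0.6],[0.16,0.0005,-0.002,0,0,0,0.6],[0.173,0.0005,-0.002,0,0,0,0.6],[0.173,0.0005,-0.002,0,0,0,0.6],[0.173,0.0005,-0.002,0,0,0,0],[0.173,0.0005,-0.002,0,0,0,0],[0.173,0.0005,-0.002,0,0,0,0],[0.14,0.0005,-0.002,0,0,0,0],[0.08,0.0005,-0.002,0,0,0,0],[0.02,0.0005,-0.002,0,0,0,0],[-0.01,0,-0.0015,0,0,0,0]]]'
python3 - <<'E'
from h import *
plan([650,16,190]);f=bot.grab_frame('wrist');save(f,'u_w.png')
E
```

```text
time: 26.38
ee_pos: [472.6, -330.9, 202.0]
ee_rot: [2.544, 1.564, -0.442]
ft_force: [0.0, 0.5, -0.9]
grip_width: 0.258
row [0.0121, -0.3153, -0.2291] [-0.0, -0.005, -0.004] pos [ 472.6 -330.9  202. ] zang -2.986 j [-0.26, -0.03, -0.06, 0.0, -1.54, 0.42] grip 0.258 t 26.375
tool axes: x [ 0.01 -0.   -1.  ] y [ 0.16 -0.99  0.  ] z [-0.99 -0.16 -0.01] rows>= 6.238030864376272 0.035024333555193014
```

View pics/u_w.png

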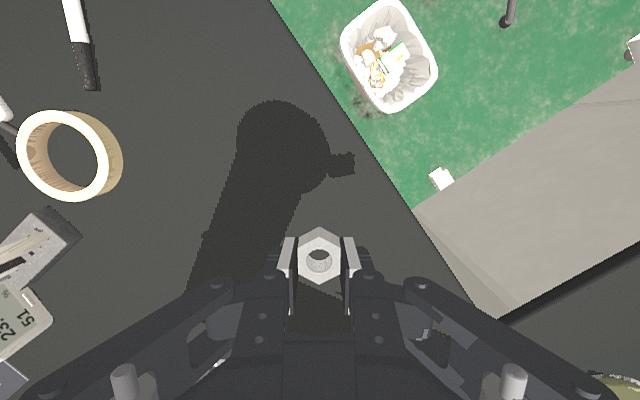

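```bash
python3 -m pendant '[[[0.0,-0.325,-0.229,0,0,0,0],[0.0,-0.325,-0.229,0,0,0,0],[0.0,-0.325,-0.229,0,0,0,0],[0.0,-0.325,-0.229,0,0,0,0],[0.0,-0.325,-0.229,0,0,0,0],[0.005,-0.325,-0.229,0,0,0,0],[0.015,-0.325,-0.229,0,0,0,0],[0.03,-0.325,-0.229,0,0,0,0],[0.03,-0.325,-0.229,0,0,0,0]]]'
python3 - <<'E'
from h import *
plan([650,24,168])
E
```

```text
time: 27.55
ee_pos: [646.4, 25.4, 164.9]
ee_rot: [0.084, 1.567, -2.903]
ft_force: [-0.3, -1.9, -1.4]
grip_width: 0.258
row [-0.0031, 0.0019, -0.0033] [0.0, 0.003, -0.0] pos [646.4  25.4 164.9] zang -2.986 j [0.35, 0.17, 0.09, -0.0, -1.49, -0.19] grip 0.258 t 27.55
tool axes: x [-0. -0. -1.] y [ 0.15 -0.99  0.  ] z [-0.99 -0.15  0.  ] rows>= 0.07885040717988542 0.0177973827862863
```

```bash
python3 -m pendant '[[[-0.002,0.002,-0.003,0,0,0,0.5],[-0.002,0.002,-0.003,0,0,0,0.5],[-0.002,0.002,-0.003,0,0,0,0.5],[-0.045,0,-0.003,0,0,0,0.6],[-0.045,0,-0.003,0,0,0,0.6]]]'
python3 - <<'E'
from h import *
plan([480,40,240])
f=bot.grab_frame('wrist');save(f,'v_w.png',(180,60,420,260),2.5)
t=bot.grab_frame('top');save(t,'v_t.png',(140,110,480,300),2.3)
E
```

```text
time: 28.18
ee_pos: [652.0, 26.6, 216.9]
ee_rot: [3.06, 1.563, 0.074]
ft_force: [-0.8, -0.5, 0.4]
grip_width: 0.603
row [-0.0244, -0.0399, 0.1676] [-0.0, -0.008, -0.001] pos [652.   26.6 216.9] zang -2.986 j [0.35, 0.17, 0.18, 0.0, -1.57, -0.19] grip 0.603 t 28.175
tool axes: x [ 0.01  0.   -1.  ] y [ 0.16 -0.99  0.  ] z [-0.99 -0.16 -0.01] rows>= 2.784224393433737 0.04126659367513904
```

View pics/v_w.png

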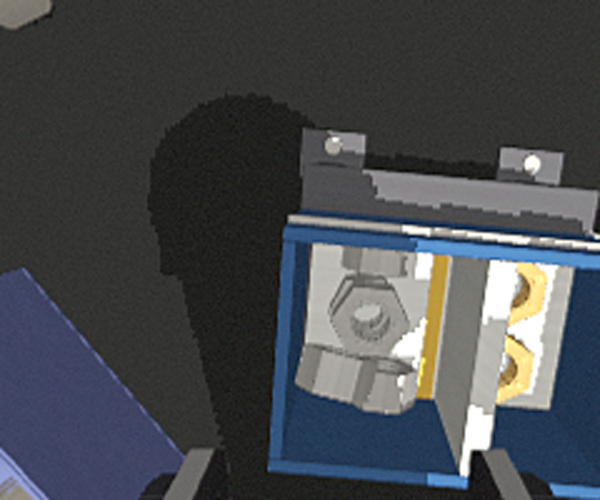

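View pics/v_t.png

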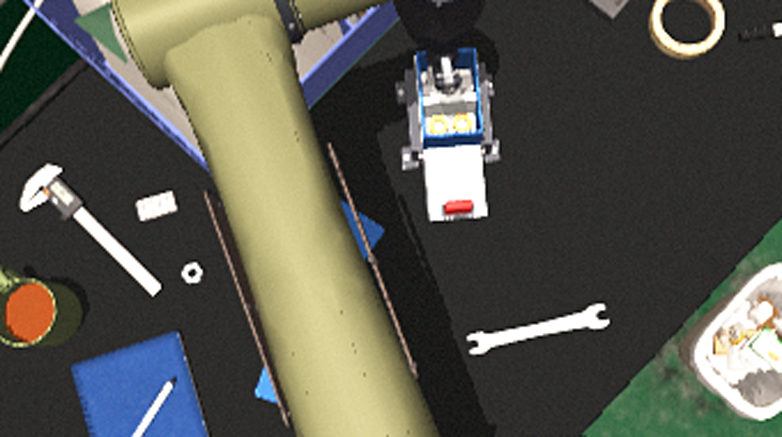

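```bash
python3 -c "
from h import *
plan([421,352,200])"

```

```text
row [0.0125, -0.3568, 0.1764] [0.0, -0.002, 0.0] pos [650.6  26.9 212.6] zang -2.986 j [0.35, 0.17, 0.17, -0.0, -1.57, -0.19] grip 0.598 t 28.275
tool axes: x [ 0.  0. -1.] y [ 0.16 -0.99 -0.  ] z [-0.99 -0.16 -0.  ] rows>= 6.371400547247835 0.008747043552277884
```

```bash
python3 -m pendant '[[[-0.03,-0.01,0.06,0,0,0,0.6],[-0.03,-0.02,0.12,0,0,0,0.6],[-0.03,-0.04,0.165,0,0,0,0.6],[-0.03,-0.1,0.176,0,0,0,0.6],[-0.03,-0.16,0.176,0,0,0,0.6],[-0.02,-0.22,0.176,0,0,0,0.6],[0,-0.28,0.176,0,0,0,0.6],[0.012,-0.33,0.176,0,0,0,0.6],[0.012,-0.357,0.176,0,0,0,0.6],[0.012,-0.357,0.176,0,0,0,0.6]]]'
python3 - <<'E'
from h import *
s=bot.sense();f=bot.grab_frame('wrist');save(f,'w_w.png')
ds=bot.tip_of(f,'nut_0')
for d in ds: print(d['xy'],d['score'],px2w(f,d['xy'],7.5,s))
for p in [d['xy'] for d in ds[:2]]:
  try: print(p,hexfit(f,s,p), hexfit(f,s,p,thr=90))
  except Exception as e: print(p,e)
E
```

```text
time: 29.52
ee_pos: [420.7, 353.0, 199.0]
ee_rot: [0.926, 1.569, -2.058]
ft_force: [0.4, 0.2, 1.0]
grip_width: 0.595
[321.9, 189.0] 0.61 [414.78592919 359.0767267    7.5       ]
[321.9, 189.0] ([417.8, 359.7], 8.0, 0.019) ([417.8, 359.6], 8.8, 0.027)
```

View pics/w_w.png

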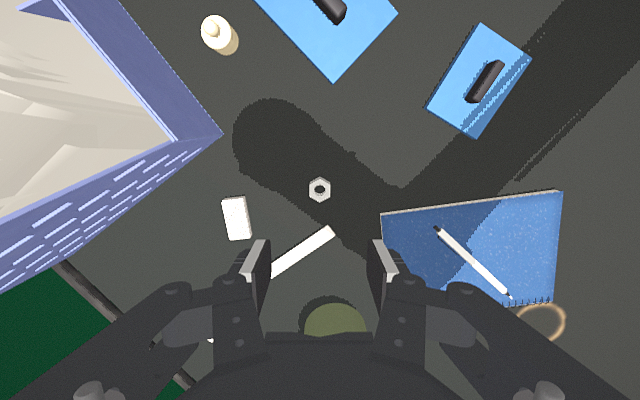

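```bash
python3 - <<'E'
from h import *
t=bot.grab_frame('top')
print(px2w(t,(238,190),0),px2w(t,(238,190),150))
s=bot.sense();f=bot.grab_frame('wrist')
print('box corner wrist',px2w(f,(222,132),0,s),px2w(f,(222,132),150,s))
print('caliper',px2w(f,(335,228),5,s),px2w(f,(272,270),5,s),'eraser',px2w(f,(248,200),10,s))
plan([417.8,359.6,14],np.radians(8.4))
E
```

```text
[540.43959334 319.62186806   0.        ] [512.84498428 286.66986901 150.        ]
box corner wrist [537.42665572 311.99135878   0.        ] [489.37003063 298.94001009 150.        ]
caliper [392.24578325 404.52652704   5.        ] [461.99775997 473.34531673   5.        ] eraser [499.31359156 383.92649939  10.        ]
row [0.1864, -0.0088, 0.0026] [0.008, -0.001, 0.0] pos [421.6 351.2 200.4] zang -2.987 j [1.06, -0.1, -0.13, 0.0, -1.54, -0.91] grip 0.599 t 29.725
tool axes: x [ 0.  0. -1.] y [ 0.15 -0.99 -0.  ] z [-0.99 -0.15 -0.  ] rows>= 2.9856844752298475 0.04406617328540416
```

```bash
python3 -m pendant '[[[0.06,-0.0082,0.0025,0.008,0,0,0.6],[0.12,-0.0082,0.0025,0.008,0,0,0.6],[0.172,-0.0082,0.0025,0.008,0,0,0.6],[0.186,-0.0082,0.0025,0.008,0,0,0.6],[0.186,-0.0082,0.0025,0.008,0,0,0.6],[0.186,-0.0082,0.0025,0.008,0,0,0],[0.186,-0.0082,0.0025,0.008,0,0,0],[0.186,-0.0082,0.0025,0.008,0,0,0],[0.15,-0.0082,0.0025,0.008,0,0,0],[0.09,-0.0082,0.0025,0.008,0,0,0],[0.03,-0.0082,0.0025,0.008,0,0,0],[-0.02,-0.008,0.0025,0.008,0,0,0]]]'
python3 - <<'E'
from h import *
plan([646,5,190]);f=bot.grab_frame('wrist');save(f,'x_w.png')
E
```

```text
time: 31.22
ee_pos: [417.6, 359.8, 223.6]
ee_rot: [-2.331, 1.567, 0.958]
ft_force: [1.2, 0.2, -0.9]
grip_width: 0.258
row [0.0331, 0.3847, -0.1735] [0.0, -0.002, 0.002] pos [417.6 359.8 223.6] zang -2.993 j [1.08, -0.09, -0.08, 0.0, -1.58, -0.93] grip 0.258 t 31.225
tool axes: x [ 0.  0. -1.] y [ 0.15 -0.99 -0.  ] z [-0.99 -0.15 -0.  ] rows>= 6.772896717263787 0.01813518009399456
```

View pics/x_w.png

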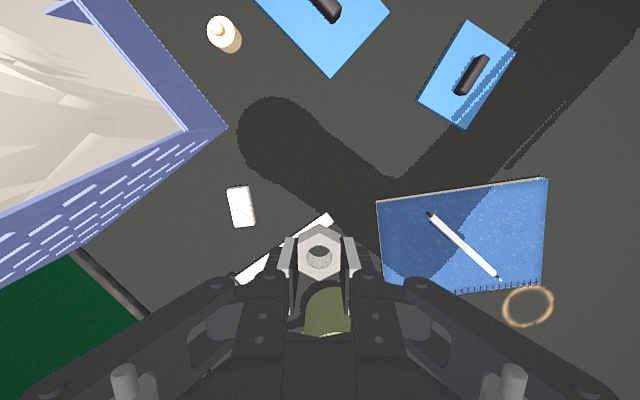

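```bash
python3 -m pendant '[[[-0.01,0.06,0,0,0,0,0],[-0.01,0.12,0,0,0,0,0],[-0.01,0.18,0,0,0,0,0],[-0.01,0.24,-0.01,0,0,0,0],[-0.005,0.3,-0.03,0,0,0,0],[0,0.35,-0.065,0,0,0,0],[0.01,0.388,-0.11,0,0,0,0],[0.02,0.39,-0.16,0,0,0,0],[0.033,0.39,-0.177,0,0,0,0],[0.053,0.39,-0.177,0,0,0,0],[0.053,0.39,-0.177,0,0,0,0]]]'
python3 - <<'E'
from h import *
plan([650,0,168])
f=bot.grab_frame('wrist');save(f,'y_w.png',(180,60,420,300),2.5)
E
```

```text
time: 32.65
ee_pos: [648.5, 0.1, 164.7]
ee_rot: [-0.057, 1.567, -3.051]
ft_force: [-0.7, -0.6, -0.1]
grip_width: 0.255
row [-0.0033, 0.0003, -0.0014] [-0.0, 0.004, 0.0] pos [6.485e+02 1.000e-01 1.647e+02] zang -2.993 j [0.31, 0.18, 0.09, -0.0, -1.49, -0.16] grip 0.255 t 32.65
tool axes: x [-0. -0. -1.] y [ 0.15 -0.99 -0.  ] z [-0.99 -0.15  0.  ] rows>= 0.057933620273571185 0.01889240276729971
```

View pics/y_w.png

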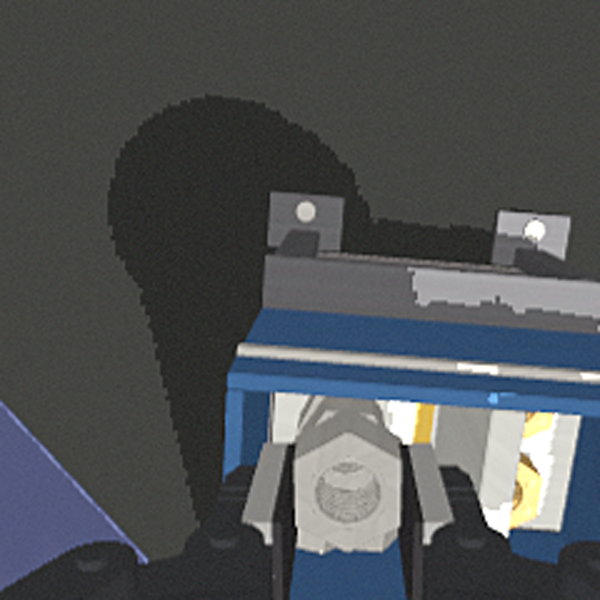

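```bash
python3 -m pendant '[[[-0.003,-0.003,0.001,0,0,0,0],[-0.003,-0.003,0.001,0,0,0,0.5],[-0.003,-0.003,0.001,0,0,0,0.5],[-0.003,-0.003,0.001,0,0,0,0.5],[-0.045,0,0.001,0,0,0,0.6],[-0.05,0,0.03,0,0,0,0.6],[-0.05,0,0.03,0,0,0,0.6]]]'
python3 - <<'E'
from h import *
f=bot.grab_frame('wrist');save(f,'z_w.png',(140,60,420,260),2.5)
plan([488,5.8,220],0.05)
E
```

```text
time: 33.58
ee_pos: [619.9, -4.6, 218.6]
ee_rot: [-3.086, 1.568, 0.203]
ft_force: [0.5, 0.3, -0.5]
grip_width: 0.598
row [-0.0026, -0.0296, 0.1292] [0.098, -0.001, 0.0] pos [620.2  -4.5 217.5] zang -2.994 j [0.32, 0.09, 0.09, 0.0, -1.57, -0.17] grip 0.605 t 33.625
tool axes: x [ 0.  0. -1.] y [ 0.15 -0.99 -0.  ] z [-0.99 -0.15 -0.  ] rows>= 2.1212227522680456 0.5248218587897364
```

View pics/z_w.png

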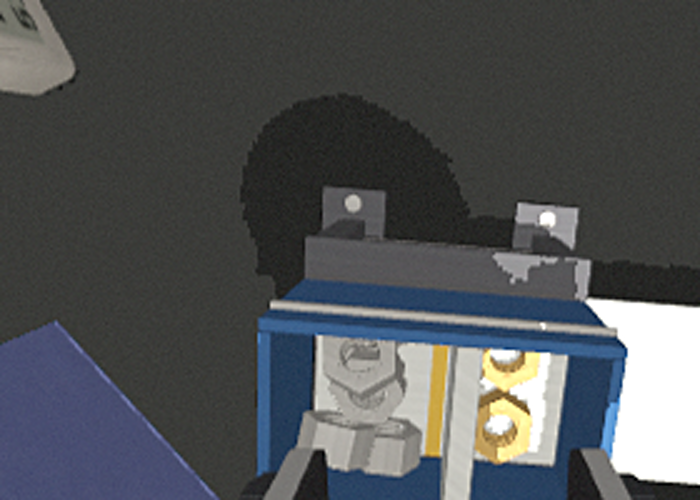

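All six nuts are in the far bay, and the brass nuts are in the near bay. I go to the tab.

```bash
python3 -m pendant '[[[0,-0.0296,0.129,0.098,0,0,0.7],[0,-0.0296,0.129,0.098,0,0,0.7],[0,-0.0296,0.129,0.098,0,0,0.7],[0,-0.0296,0.129,0.098,0,0,0.7]]]'
python3 - <<'E'
from h import *
s=bot.sense();f=bot.grab_frame('wrist');save(f,'aa_w.png')
print(w2px(f,[487.9,5.8,129],s))
plan([487.9,5.8,103],0.05)
E
```

```text
time: 34.12
ee_pos: [488.6, 6.1, 217.1]
ee_rot: [-2.902, 1.57, 0.291]
ft_force: [0.9, -0.2, 0.1]
grip_width: 0.699
[[318.46744289 209.49156208]]
row [0.1138, 0.0002, 0.0011] [0.0, -0.0, -0.0] pos [489.    6.1 216.8] zang -3.091 j [0.43, -0.26, -0.24, 0.0, -1.59, -0.38] grip 0.704 t 34.175
tool axes: x [ 0. -0. -1.] y [ 0.05 -1.    0.  ] z [-1.   -0.05 -0.  ] rows>= 1.8206037947138622 0.001089039180025238
```

View pics/aa_w.png

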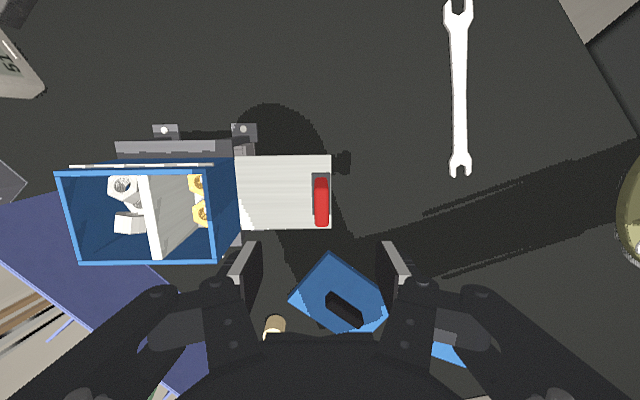

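```bash
python3 -m pendant '[[[0.06,0,0.001,0,0,0,0.7],[0.114,0,0.001,0,0,0,0.7],[0.114,0,0.001,0,0,0,0.7],[0.114,0,0.001,0,0,0,0],[0.114,0,0.001,0,0,0,0],[0.114,0,0.001,0,0,0,0],[0.114,0,0.001,0,0,0,0],[0.114,0,0.001,0,0,0,0]]]'
python3 -c "
from h import *
for _ in range(4):
  bot.grab_frame('top');plan([430,3,103])"|grep row
```

```text
time: 35.17
ee_pos: [487.7, 6.0, 105.2]
ee_rot: [-3.02, 1.569, 0.173]
ft_force: [-4.6, 1.4, 6.2]
grip_width: 0.134
row [0.0021, 0.0001, 0.0578] [0.0, -0.002, 0.0] pos [487.7   6.  105.2] zang -3.09 j [0.43, -0.24, -0.43, 0.0, -1.38, -0.38] grip 0.13 t 35.225
tool axes: x [ 0.  0. -1.] y [ 0.05 -1.   -0.  ] z [-1.   -0.05 -0.  ] rows>= 0.9255392871900999 0.009818758021289304
row [0.0021, 0.0001, 0.0578] [0.0, -0.002, 0.0] pos [487.7   6.  105.2] zang -3.09 j [0.43, -0.24, -0.43, 0.0, -1.38, -0.38] grip 0.132 t 35.275
tool axes: x [ 0.  0. -1.] y [ 0.05 -1.   -0.  ] z [-1.   -0.05 -0.  ] rows>= 0.9257701597048508 0.010038379506547969
row [0.0021, 0.0001, 0.0578] [0.0, -0.002, 0.0] pos [487.7   6.  105.2] zang -3.09 j [0.43, -0.24, -0.43, 0.0, -1.38, -0.38] grip 0.13 t 35.325
tool axes: x [ 0.  0. -1.] y [ 0.05 -1.   -0.  ] z [-1.   -0.05 -0.  ] rows>= 0.9258118437212973 0.0100144516029895
row [0.0021, 0.0001, 0.0578] [0.0, -0.002, 0.0] pos [487.7   6.1 105.2] zang -3.09 j [0.43, -0.24, -0.43, 0.0, -1.38, -0.38] grip 0.13 t 35.375
tool axes: x [ 0.  0. -1.] y [ 0.05 -1.   -0.  ] z [-1.   -0.05 -0.  ] rows>= 0.9256172263619455 0.01002762533603101
```

```bash
python3 -m pendant '[[[0,0,0.006,0,0,0,0],[0,0,0.012,0,0,0,0],[0,0,0.018,0,0,0,0],[0,0,0.024,0,0,0,0],[0,0,0.03,0,0,0,0],[0,0,0.036,0,0,0,0],[0,0,0.042,0,0,0,0],[0,0,0.048,0,0,0,0],[0,0,0.05,0,0,0,0],[0,0,0.05,0,0,0,0]]]'
python3 - <<'E'
from h import *
f=bot.grab_frame('side');save(f,'ab_s.png',(250,150,430,260),4)
f=bot.grab_frame('wrist');save(f,'ab_w.png')
plan([430,3,103])
E
```

```text
time: 36.62
ee_pos: [438.2, 2.8, 105.1]
ee_rot: [2.905, 1.567, -0.186]
ft_force: [-0.0, -2.7, 8.3]
grip_width: 0.132
row [0.0022, -0.0006, 0.0082] [-0.0, -0.003, -0.001] pos [438.2   2.8 105.2] zang -3.091 j [0.47, -0.4, -0.55, 0.0, -1.42, -0.42] grip 0.13 t 36.725
tool axes: x [ 0. -0. -1.] y [ 0.05 -1.    0.  ] z [-1.   -0.05 -0.  ] rows>= 0.13589983057879026 0.01934510697048931
```

View pics/ab_s.png

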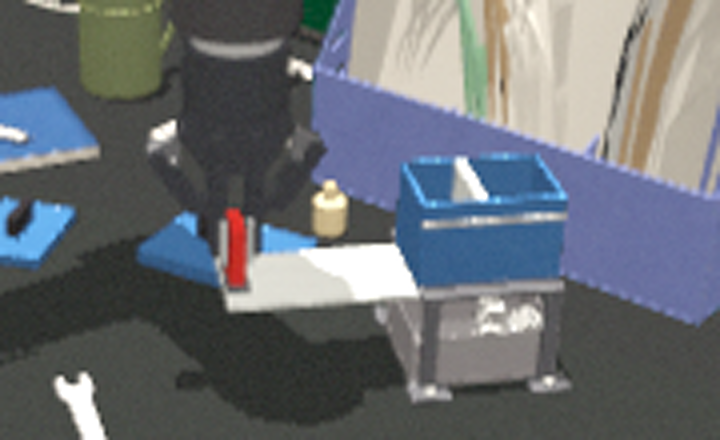

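View pics/ab_w.png

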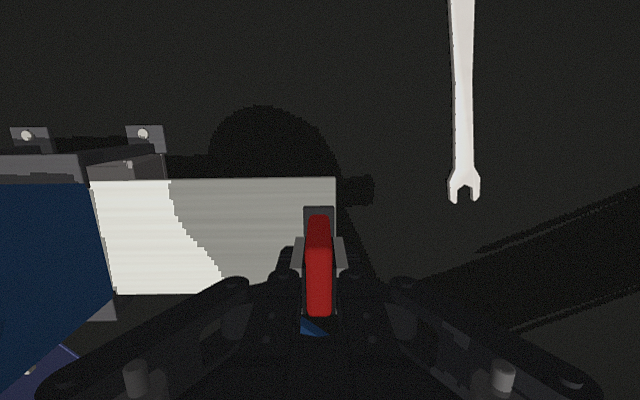

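```bash
python3 -m pendant '[[[0,0,0.003,0,0,0,0],[0,0,0.006,0,0,0,0],[0,0,0.008,0,0,0,0],[0,0,0.0085,0,0,0,0],[0,0,0.0085,0,0,0,0],[0,0,0.0085,0,0,0,0]]]'
python3 - <<'E'
from h import *
f=bot.grab_frame('side');save(f,'ac_s.png',(250,150,430,260),4)
f=bot.grab_frame('wrist');save(f,'ac_w.png')
f=bot.grab_frame('top');save(f,'ac_t.png',(280,100,400,240),5)
plan([430,3,103])
E
```

```text
time: 37.48
ee_pos: [429.9, 2.3, 105.2]
ee_rot: [2.854, 1.567, -0.237]
ft_force: [1.2, -2.6, 6.9]
grip_width: 0.132
row [0.0021, -0.0007, -0.0001] [-0.0, -0.004, -0.001] pos [429.9   2.3 105.1] zang -3.091 j [0.48, -0.43, -0.57, 0.0, -1.43, -0.43] grip 0.133 t 37.625
tool axes: x [ 0. -0. -1.] y [ 0.05 -1.    0.  ] z [-1.   -0.05 -0.  ] rows>= 0.03611295735149733 0.021371966353879068
```

View pics/ac_s.png

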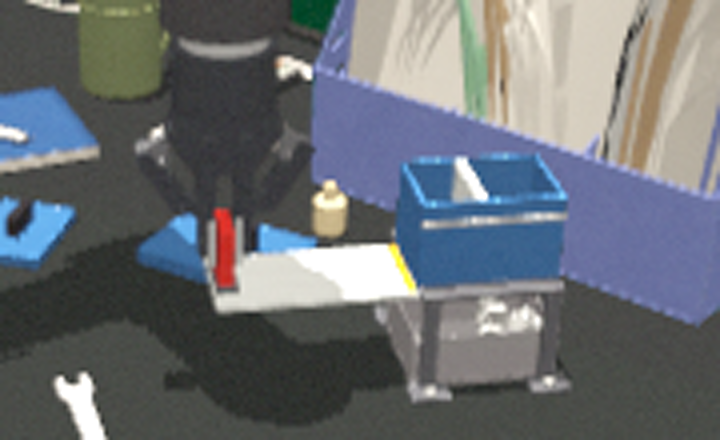

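View pics/ac_w.png

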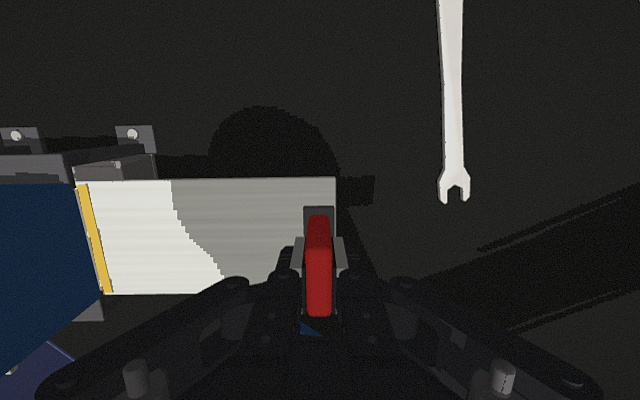

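View pics/ac_t.png

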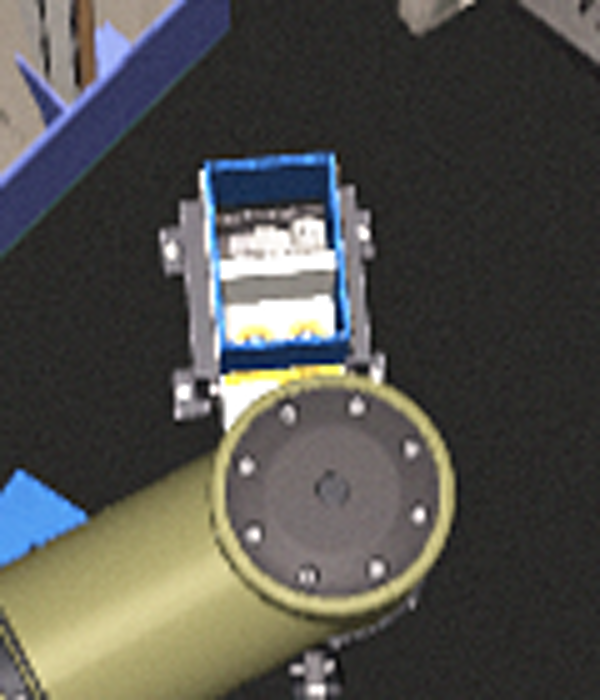

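The yellow stripe is fully clear and the gate is at about 58 mm. The top view shows the nuts in the pan under the bay. Before shutting, I release and look into the bay.

```bash
python3 -m pendant '[[[0,0,0,0,0,0,0.7],[0,0,0,0,0,0,0.7],[0,0,0,0,0,0,0.7],[-0.06,0,0,0,0,0,0.7],[-0.11,0,-0.06,0,0,0,0.7],[-0.13,0,-0.12,0,0,0,0.7],[-0.13,0,-0.18,0,0,0,0.7],[-0.13,0,-0.2,0,0,0,0.7],[-0.13,0,-0.2,0,0,0,0.7]]]'
python3 - <<'E'
from h import *
f=bot.grab_frame('wrist');save(f,'ad_w.png',(200,80,460,280),3)
plan([430,2.3,240],.05)
E
```

```text
time: 38.75
ee_pos: [629.8, 13.0, 229.9]
ee_rot: [0.194, 1.566, -2.898]
ft_force: [-0.4, -0.4, 0.3]
grip_width: 0.699
row [-0.0084, 0.0007, 0.1992] [-0.001, 0.003, -0.001] pos [628.9  12.9 230.9] zang -3.092 j [0.34, 0.12, 0.15, -0.0, -1.6, -0.29] grip 0.698 t 38.8
tool axes: x [-0. -0. -1.] y [ 0.05 -1.    0.  ] z [-1.   -0.05  0.  ] rows>= 3.1907675599324063 0.017503079764520313
```

View pics/ad_w.png

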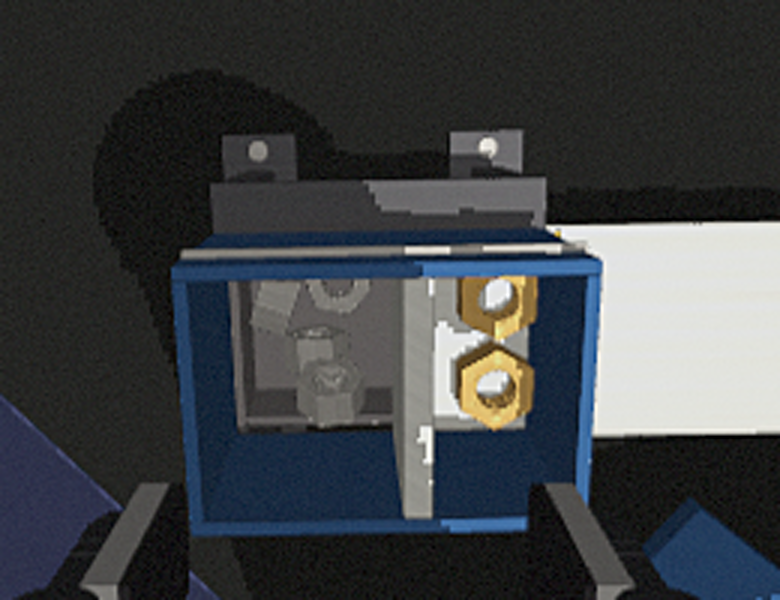

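The bay is clear: the steel nuts are down in the pan at about (300,330), and the brass nuts are still on the plate. I go back to the tab and shut the gate.

```bash
python3 -m pendant '[[[0,0.001,0.06,0,0,0,0.7],[0,0.001,0.12,0,0,0,0.7],[0,0.001,0.18,0,0,0,0.7],[0,0.001,0.199,0,0,0,0.7],[0,0.001,0.199,0,0,0,0.7],[0.06,0.001,0.199,0,0,0,0.7],[0.127,0.001,0.199,0,0,0,0.7],[0.127,0.001,0.199,0,0,0,0.7],[0.127,0.001,0.199,0,0,0,0],[0.127,0.001,0.199,0,0,0,0],[0.127,0.001,0.199,0,0,0,0],[0.127,0.001,0.199,0,0,0,0]]]'
```

```text
time: 40.3
ee_pos: [431.2, 2.3, 108.4]
ee_rot: [-3.008, 1.567, 0.185]
ft_force: [-0.8, 1.8, 6.8]
grip_width: 0.127
```

```bash
python3 -m pendant '[[[0,0,-0.006,0,0,0,0],[0,0,-0.012,0,0,0,0],[0,0,-0.018,0,0,0,0],[0,0,-0.024,0,0,0,0],[0,0,-0.03,0,0,0,0],[0,0,-0.036,0,0,0,0],[0,0,-0.042,0,0,0,0],[0,0,-0.048,0,0,0,0],[0,0,-0.053,0,0,0,0],[0,0,-0.053,0,0,0,0]]]';python3 -m pendant '[[[0,0,-0.002,0,0,0,0],[0,0,-0.004,0,0,0,0],[0,0,-0.006,0,0,0,0],[0,0,-0.007,0,0,0,0],[0,0,-0.007,0,0,0,0]]]'
```

```text
time: 41.55
ee_pos: [484.8, 5.8, 108.4]
ee_rot: [-2.817, 1.566, 0.377]
ft_force: [1.2, 4.3, 6.2]
grip_width: 0.132
time: 42.18
ee_pos: [487.9, 5.9, 108.4]
ee_rot: [-0.31, 1.567, 2.884]
ft_force: [-23.3, 8.1, 18.8]
grip_width: 0.131
```

Shut again: it is stopped at x = 487.9 with force building. I release, rise and measure the cover.

```bash
python3 -m pendant '[[[0,0,0.004,0,0,0,0],[0,0,0.004,0,0,0,0.7],[0,0,0.004,0,0,0,0.7],[0,0,0.004,0,0,0,0.7],[-0.06,0,0.004,0,0,0,0.7],[-0.11,0,0.004,0,0,0,0.7],[-0.14,-0.06,0.03,0,0,0,0.7],[-0.14,-0.08,0.03,0,0,0,0.7],[-0.14,-0.08,0.03,0,0,0,0.7]]]'
python3 - <<'E'
from h import *
s=bot.sense();f=bot.grab_frame('wrist');save(f,'ae_w.png')
plan([448,175,240])
for d in bot.tip_of(f,'cover')[:3]: print(d['xy'],d['score'],px2w(f,d['xy'],0,s))
E
```

```text
time: 43.3
ee_pos: [455.8, 84.6, 246.1]
ee_rot: [-2.427, 1.57, 0.767]
ft_force: [0.6, 0.5, -0.7]
grip_width: 0.7
row [0.0056, -0.0916, 0.0031] [0.0, 0.0, -0.0] pos [455.8  83.7 245.6] zang -3.09 j [0.62, -0.33, -0.24, 0.0, -1.66, -0.57] grip 0.698 t 43.35
tool axes: x [-0. -0. -1.] y [ 0.05 -1.    0.  ] z [-1.   -0.05  0.  ] rows>= 1.4685611045257305 0.0026648054059017607
[318.9, 235.2] 0.98 [450.10791457 171.98349039   0.        ]
[440.6, 274.2] 0.87 [266.83368616 224.57611273   0.        ]
```

View pics/ae_w.png

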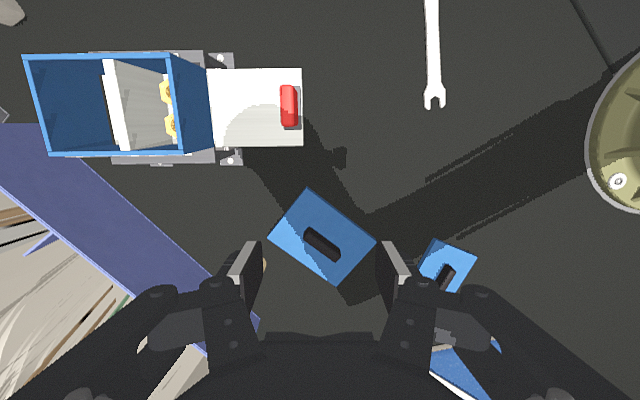

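The two candidates are the large cover at (321,237) and the small one at (448,265). Earlier I measured 126x91 mm and 93x69 mm, so the first fits the 124x90 mm in the description. I confirm with a crop and fit the pose.

```bash
cat >> h.py <<'E'
def boxfit(f,s,M,p0,dx=62,dy=45,h=14):
    from scipy.optimize import minimize
    M=M.astype('uint8'); k=2
    Mb=cv2.resize(M,None,fx=k,fy=k,interpolation=cv2.INTER_LINEAR)
    def cost(v):
        c,si=np.cos(v[2]),np.sin(v[2])
        P=[[v[0]+a*c-b*si,v[1]+a*si+b*c,z] for a,b in((dx,dy),(dx,-dy),(-dx,-dy),(-dx,dy)) for z in(0,h)]
        q=(w2px(f,P,s)+.5)*k-.5
        I=np.zeros_like(Mb);cv2.fillConvexPoly(I,cv2.convexHull(np.round(q*16).astype('int32')),1,shift=4)
        return np.sum(I!=Mb)/Mb.sum()
    best=None
    for th in np.radians(np.arange(0,180,15)):
        o=minimize(cost,[*p0[:2],th],method='Nelder-Mead',options=dict(initial_simplex=[[p0[0],p0[1],th],[p0[0]+8,p0[1],th],[p0[0],p0[1]+8,th],[p0[0],p0[1],th+.2]],maxiter=150))
        if best is None or o.fun<best.fun: best=o
    return best.x.round(3).tolist(),round(float(best.fun),3)
E
python3 - <<'E'
from h import *
s=bot.sense();f=bot.grab_frame('wrist');save(f,'af_w.png',(250,170,490,310),3.2)
im=f['image'].astype(int)
m=((im[:,:,2]>im[:,:,0]+40)&(im[:,:,2]>70)).astype('uint8'); 
Z=np.zeros_like(m);Z[180:300,255:385]=m[180:300,255:385]
n,l,st,c=cv2.connectedComponentsWithStats(Z);i=l[270,330];M=(l==i).astype('uint8')
# bar pixels fill
cn,_=cv2.findContours(M,cv2.RETR_EXTERNAL,cv2.CHAIN_APPROX_NONE);M2=np.zeros_like(M);cv2.drawContours(M2,cn,-1,1,-1)
print(M.sum(),M2.sum(),st[i])
print(boxfit(f,s,M2,[449,173]))
for d in bot.cut_out(f,'cover')[:2]:
    print(d['xy'],d['region'].sum(),d['score'])
t=bot.grab_frame('top')
E
```

```text
5082 5687 [ 266  188  111  101 5082]
([446.695, 173.441, 2.521], 0.017)
[321.9, 238.4] 5639 0.94
[445.7, 262.8] 1917 0.6
```

View pics/af_w.png

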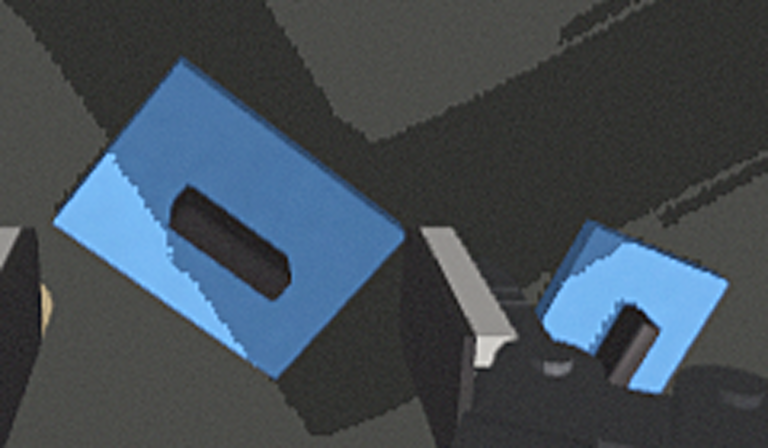

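The larger cover is confirmed (fit residual 1.7%): centre (446.7, 173.4), long axis at 144.4 deg.

```bash
python3 - <<'E'
from h import *
plan([446.7,173.4,150],2.521-np.pi/2)
E
```

```text
row [0.0952, -0.0913, 0.0048] [-0.901, 0.001, -0.0] pos [456.   82.5 245.3] zang -3.093 j [0.62, -0.33, -0.24, 0.0, -1.66, -0.57] grip 0.701 t 43.55
tool axes: x [-0. -0. -1.] y [ 0.05 -1.    0.  ] z [-1.   -0.05  0.  ] rows>= 2.1120232306788234 4.826648087633922
```

```bash
python3 -m pendant '[[[0.02,-0.05,0.005,-0.18,0,0,0.5],[0.04,-0.0915,0.005,-0.36,0,0,0.5],[0.07,-0.0915,0.005,-0.54,0,0,0.5],[0.095,-0.0915,0.005,-0.72,0,0,0.5],[0.095,-0.0915,0.005,-0.901,0,0,0.5],[0.095,-0.0915,0.005,-0.901,0,0,0.5],[0.095,-0.0915,0.005,-0.901,0,0,0.5]]]'
python3 - <<'E'
from h import *
s=bot.sense();f=bot.grab_frame('wrist');save(f,'ag_w.png')
a=np.array([np.cos(2.521),np.sin(2.521)])
print(w2px(f,[[446.7,173.4,40],[446.7+28*a[0],173.4+28*a[1],40],[446.7-28*a[0],173.4-28*a[1],40]],s).round())
im=f['image'].astype(int)
m=((im[:,:,2]>im[:,:,0]+40)&(im[:,:,2]>70)).astype('uint8')
n,l,st,c=cv2.connectedComponentsWithStats(m)
for i in range(1,n):
    if st[i,4]>1000: print(st[i],c[i].round())
plan([446.7,173.4,28],2.521-np.pi/2)
E
```

```text
time: 44.42
ee_pos: [446.7, 174.1, 151.1]
ee_rot: [2.334, 1.57, 0.139]
ft_force: [0.3, 0.3, 0.8]
grip_width: 0.5
[[319. 201.]
 [319. 231.]
 [319. 169.]]
[    0     0   160   263 28263] [ 93. 120.]
[  270   128    99   125 10600] [319. 187.]
row [0.1231, 0.0005, 0.0007] [-0.003, -0.0, -0.0] pos [446.6 174.3 151.1] zang -2.194 j [0.79, -0.28, -0.38, 0.0, -1.48, 0.15] grip 0.502 t 44.475
tool axes: x [ 0.  0. -1.] y [ 0.81 -0.58  0.  ] z [-0.58 -0.81 -0.  ] rows>= 1.970021029977288 0.014722943443571125
```

View pics/ag_w.png

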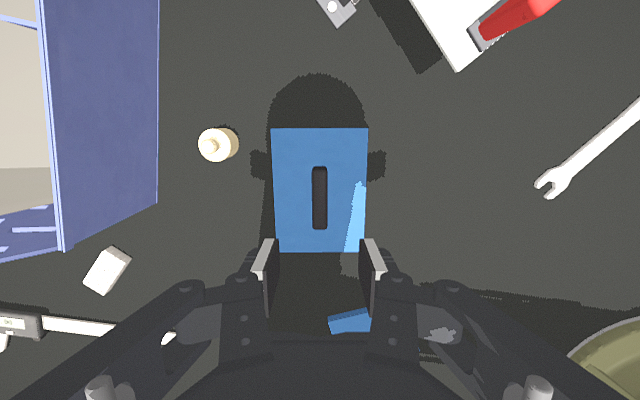

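The bar is at column 319, rows 166-230, aligned as predicted. I descend, grip and lift.

```bash
python3 -m pendant '[[[0.06,0.0005,0.0005,0,0,0,0.5],[0.105,0.0005,0.0005,0,0,0,0.5],[0.123,0.0005,0.0005,0,0,0,0.5],[0.123,0.0005,0.0005,0,0,0,0.5],[0.123,0.0005,0.0005,0,0,0,0],[0.123,0.0005,0.0005,0,0,0,0],[0.123,0.0005,0.0005,0,0,0,0],[0.123,0.0005,0.0005,0,0,0,0],[0.123,0.0005,0.0005,0,0,0,0]]]'; python3 -m pendant '[[[-0.03,0,0,0,0,0,0],[-0.07,0,0,0,0,0,0],[-0.11,0,0,0,0,0,0],[-0.15,0,0,0,0,0,0],[-0.19,0,0,0,0,0,0],[-0.2,0,0,0,0,0,0],[-0.2,0,0,0,0,0,0]]]'
python3 - <<'E'
from h import *
s=bot.sense();f=bot.grab_frame('wrist');save(f,'ah_w.png')
f=bot.grab_frame('side');save(f,'ah_s.png',(200,100,440,260),3)
plan([621.8,13,225],0.05+np.pi/2)
E
```

```text
time: 45.6
ee_pos: [447.7, 174.6, 30.2]
ee_rot: [2.696, 1.567, 0.505]
ft_force: [-1.1, -0.1, 6.3]
grip_width: 0.15
time: 46.48
ee_pos: [446.4, 174.0, 227.6]
ee_rot: [-2.288, 1.57, 1.805]
ft_force: [-0.9, 0.3, -1.2]
grip_width: 0.151
row [0.0007, 0.2365, 0.0286] [-0.67, 0.002, 0.002] pos [445.9 173.7 226. ] zang -2.191 j [0.79, -0.29, -0.24, -0.0, -1.62, 0.16] grip 0.147 t 46.575
tool axes: x [-0. -0. -1.] y [ 0.81 -0.58 -0.  ] z [-0.58 -0.81  0.  ] rows>= 3.81152108483207 3.5865100492753994
```

View pics/ah_w.png

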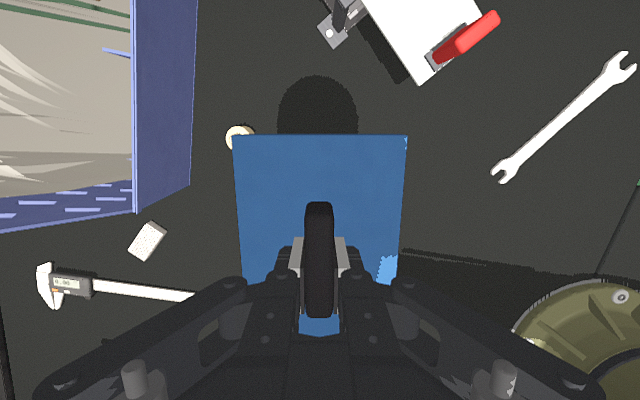

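View pics/ah_s.png

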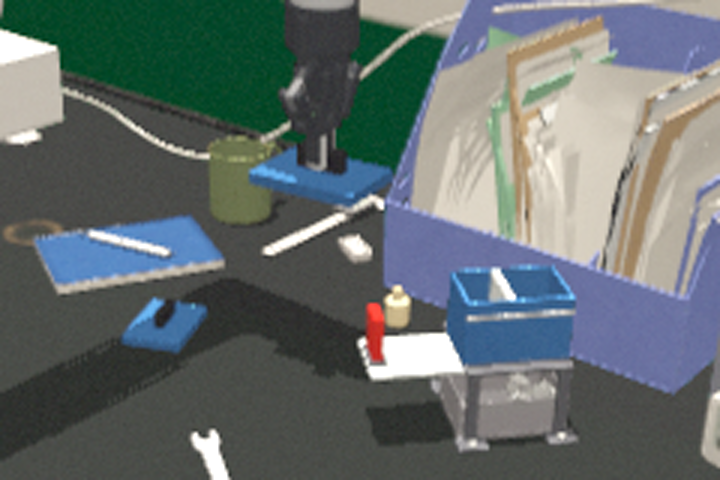

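```bash
python3 - <<'E'
from h import *
from workcell import bot
f=bot.grab_frame('wrist')
def go(C,pos,za):
    z=np.array([np.cos(za),np.sin(za),0]);x=np.array([0,0,-1.]);R=np.column_stack([x,np.cross(z,x),z])
    s=dict(ee_pos=pos,ee_rot=Ro.from_matrix(R).as_euler('xyz'))
    W=np.array([px2w(f,c,150,s) for c in C]);
    e=[np.linalg.norm(W[i]-W[(i+1)%4]).round(1) for i in range(4)]
    ax=W[0]+W[3]-W[1]-W[2]; ay=W[3]+W[2]-W[0]-W[1]
    print(W.mean(0).round(1),e,'yaw',np.arctan2(ax[1],ax[0]).round(3),np.arctan2(-ay[0],ay[1]).round(3))
go([(54,172),(206,168),(217,263),(79,264)],[488.8,6.1,217],-3.091)
go([(22,54),(170,53),(186,156),(48,156)],[455.8,84,245.6],-3.091)
k=3;go([(172/k+200,263/k+80),(603/k+200,258/k+80),(588/k+200,533/k+80),(190/k+200,533/k+80)],[629.2,12.9,230.5],-3.092)
E
```

```text
[620.   13.7 150. ] [np.float64(107.0), np.float64(73.5), np.float64(106.4), np.float64(71.5)] yaw 0.067 0.062
[619.1  13.7 150. ] [np.float64(106.8), np.float64(73.8), np.float64(109.1), np.float64(73.1)] yaw 0.053 0.064
[620.3  14.4 150. ] [np.float64(107.2), np.float64(75.2), np.float64(108.4), np.float64(73.9)] yaw 0.055 0.065<sys>:0: UserWarning: Gimbal lock detected. Setting third angle to zero since it is not possible to uniquely determine all angles.
```

```bash
python3 -m pendant '[[[0,0.04,0.03,-0.1,0,0,0],[0,0.08,0.06,-0.22,0,0,0],[0,0.12,0.088,-0.34,0,0,0],[0,0.137,0.098,-0.46,0,0,0],[0,0.137,0.098,-0.58,0,0,0],[0,0.137,0.098,-0.68,0,0,0],[0,0.165,0.078,-0.68,0,0,0],[0,0.2,0.053,-0.68,0,0,0],[0,0.225,0.035,-0.68,0,0,0],[0,0.235,0.028,-0.68,0,0,0],[0,0.235,0.028,-0.68,0,0,0],[0,0.235,0.028,-0.68,0,0,0]]]'
python3 - <<'E'
from h import *
s=bot.sense();f=bot.grab_frame('wrist');save(f,'ai_w.png')
t=bot.grab_frame('top');save(t,'ai_t.png',(260,90,420,250),4)
d=bot.grab_frame('side');save(d,'ai_s.png',(270,100,450,260),4)
plan([620.5,13.7,171],0.06+np.pi/2)
E
```

```text
time: 48.12
ee_pos: [620.9, 14.5, 227.8]
ee_rot: [-1.053, 1.571, -2.564]
ft_force: [-0.7, -0.3, -1.8]
grip_width: 0.152
row [0.0575, -0.0006, 0.0008] [0.001, -0.0, -0.001] pos [621.   14.6 228.5] zang -1.51 j [0.35, 0.09, 0.12, 0.0, -1.59, 1.29] grip 0.155 t 48.275
tool axes: x [ 0.  0. -1.] y [1.   0.06 0.  ] z [ 0.06 -1.   -0.  ] rows>= 0.9203024476001898 0.0060187783427296596
```

View pics/ai_w.png

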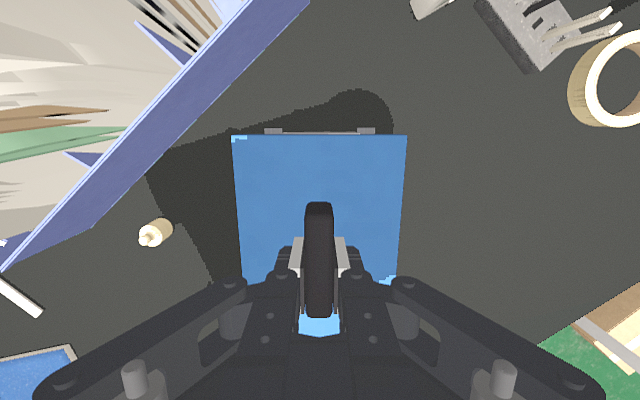

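View pics/ai_s.png

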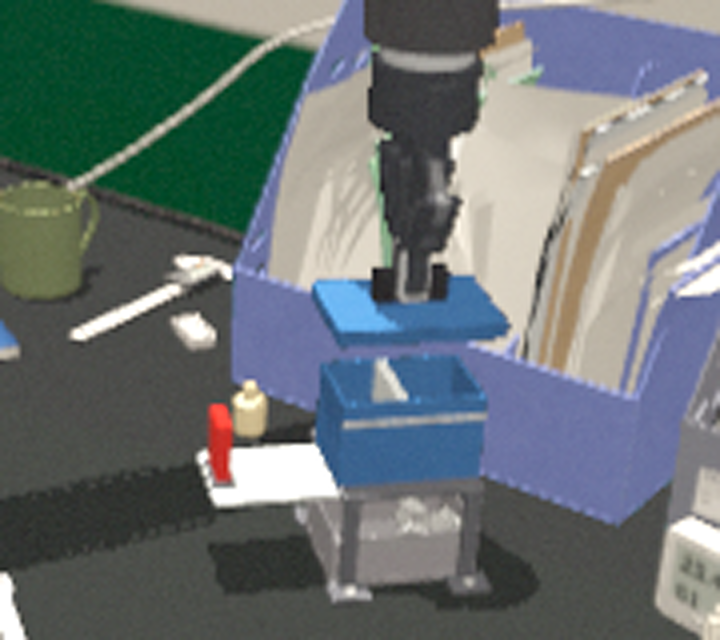

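```bash
python3 - <<'E'
from h import *
s=bot.sense();f=bot.grab_frame('wrist')
H=np.array(f['hand_eye']);K=np.array(f['K'])
for oy in(-4,0,4):
  P=np.array([[30-14,62+oy,-45],[30-14,62+oy,45],[30-40,28+oy,0]])
  c=(P-H[:3,3])@H[:3,:3];q=c@K.T;print(oy,(q[:,:2]/q[:,2:]).round(1).tolist())
plan([620.5,13.7,171],0.06+np.pi/2)
E
```

```text
-4 [[230.3, 142.0], [407.9, 142.0], [319.2, 222.8]]
0 [[229.6, 133.9], [408.6, 133.8], [319.2, 214.4]]
4 [[228.9, 125.7], [409.3, 125.6], [319.2, 205.9]]
row [0.0575, -0.0007, 0.0009] [0.001, -0.0, -0.001] pos [621.1  14.6 228.5] zang -1.51 j [0.35, 0.09, 0.12, 0.0, -1.59, 1.29] grip 0.148 t 48.325
tool axes: x [ 0.  0. -1.] y [1.   0.06 0.  ] z [ 0.06 -1.   -0.  ] rows>= 0.9202698945169132 0.006230007624927137
```

```bash
python3 -m pendant '[[[0.02,0,0.0008,0,0,0,0],[0.038,0,0.0008,0,0,0,0],[0.044,0,0.0008,0,0,0,0],[0.048,0,0.0008,0,0,0,0],[0.052,0,0.0008,0,0,0,0],[0.055,0,0.0008,0,0,0,0],[0.055,0,0.0008,0,0,0,0]]]'
python3 - <<'E'
from h import *
d=bot.grab_frame('side');save(d,'aj_s.png',(270,100,450,260),4)
plan([620.5,13.7,171],0.06+np.pi/2)
E
```

```text
time: 49.2
ee_pos: [621.6, 13.7, 172.8]
ee_rot: [-1.033, 1.571, -2.544]
ft_force: [-0.5, -0.1, -2.1]
grip_width: 0.151
row [0.002, -0.0011, -0.0001] [0.0, 0.0, -0.0] pos [621.6  13.7 173. ] zang -1.511 j [0.34, 0.1, 0.02, 0.0, -1.49, 1.29] grip 0.152 t 49.25
tool axes: x [ 0. -0. -1.] y [1.   0.06 0.  ] z [ 0.06 -1.    0.  ] rows>= 0.036730090006226276 0.0017632485163753078
```

View pics/aj_s.png

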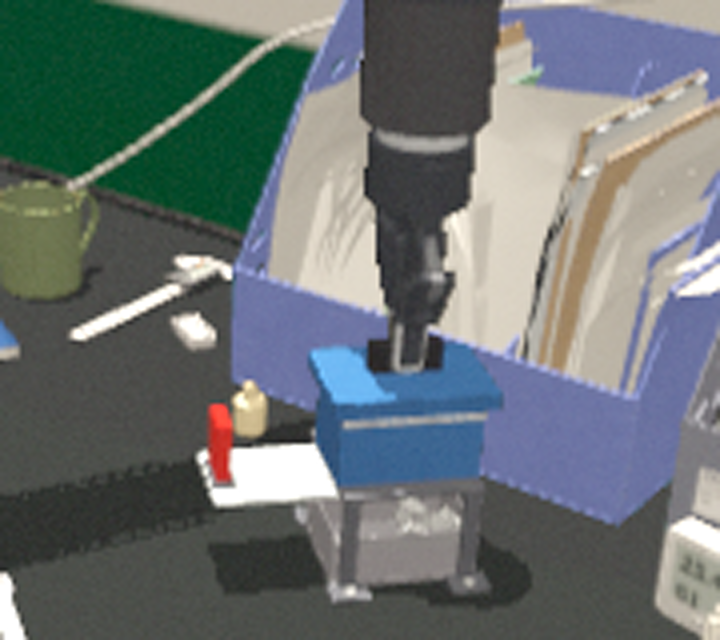

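The skirt is round the rim with no contact force. I lower the last millimetres.

```bash
python3 -m pendant '[[[0.001,0,0,0,0,0,0],[0.002,0,0,0,0,0,0],[0.003,0,0,0,0,0,0],[0.003,0,0,0,0,0,0]]]'
```

```text
time: 49.75
ee_pos: [621.6, 13.6, 170.2]
ee_rot: [1.234, 1.57, -0.276]
ft_force: [-1.5, 0.4, 1.8]
grip_width: 0.148
```

Light contact: fz went from -2.1 to +1.8 N. I release and rise.

```bash
python3 -m pendant '[[[0,0,0,0,0,0,0.4],[0,0,0,0,0,0,0.4],[0,0,0,0,0,0,0.4],[-0.03,0,0,0,0,0,0.4],[-0.08,0,0,0,0,0,0.4],[-0.1,-0.06,0,0,0,0,0.4],[-0.1,-0.12,0,0,0,0,0.4],[-0.1,-0.15,0,0,0,0,0.4],[-0.1,-0.15,0,0,0,0,0.4]]]'
python3 - <<'E'
from h import *
s=bot.sense();f=bot.grab_frame('wrist');save(f,'ak_w.png')
t=bot.grab_frame('top');save(t,'ak_t.png',(260,90,420,250),4)
d=bot.grab_frame('side');save(d,'ak_s.png',(270,140,450,260),4)
im=f['image'].astype(int)
plan([470,13,260])
E
```

```text
time: 50.88
ee_pos: [470.8, 4.6, 271.4]
ee_rot: [1.876, 1.567, 0.367]
ft_force: [0.7, -0.0, -0.7]
grip_width: 0.402
row [0.0097, -0.0017, -0.0084] [-0.0, 0.0, 0.0] pos [472.2   4.7 269.7] zang -1.511 j [0.44, -0.3, -0.17, 0.0, -1.7, 1.19] grip 0.399 t 51.025
tool axes: x [-0. -0. -1.] y [ 1.    0.06 -0.  ] z [ 0.06 -1.    0.  ] rows>= 0.20714324196137807 0.0003821433857693956
```

View pics/ak_w.png

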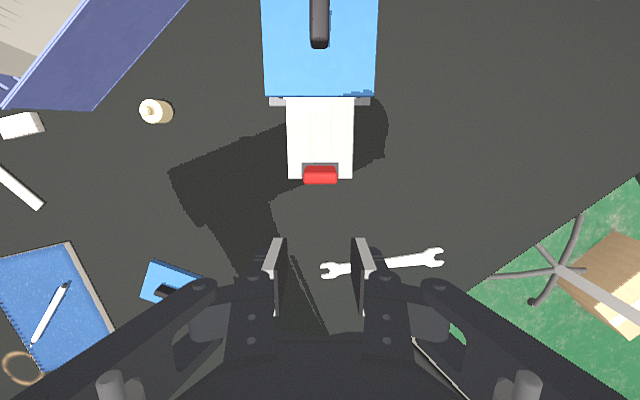

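View pics/ak_s.png

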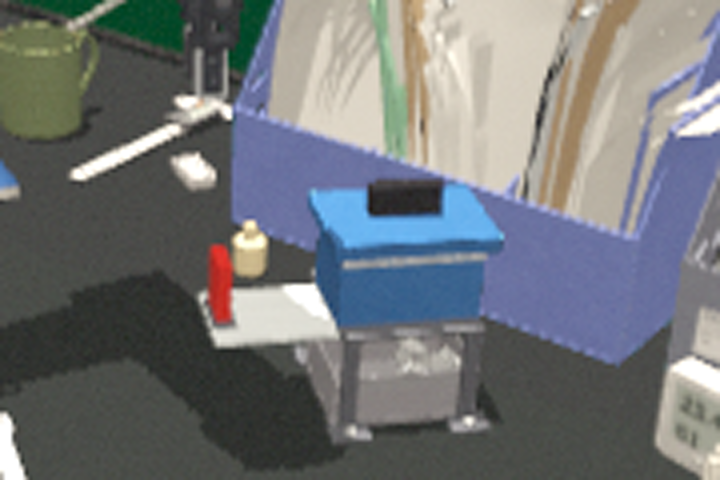

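View pics/ak_t.png

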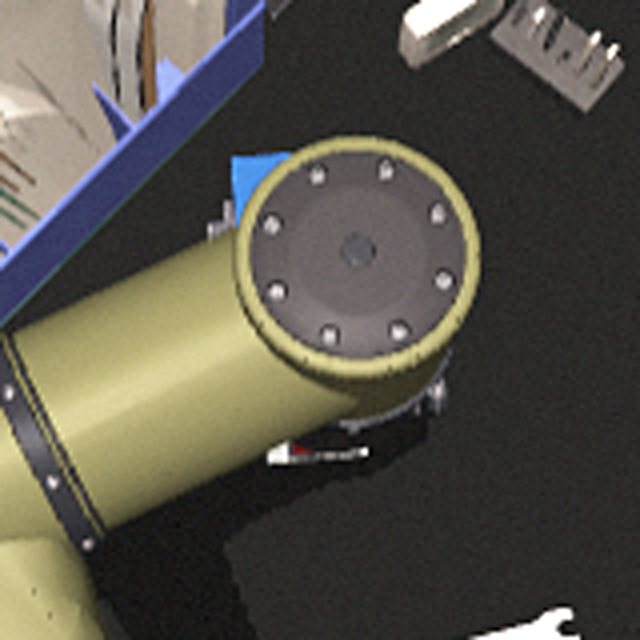

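```bash
python3 - <<'E'
from h import *
d=bot.grab_frame('side')
def proj(cx,cy,yaw,z0):
    c,si=np.cos(yaw),np.sin(yaw)
    return w2px(d,[[cx+a*c-b*si,cy+a*si+b*c,z] for z in(z0,z0+14) for a,b in((62,45),(62,-45),(-62,-45),(-62,45))])
im=cv2.resize(d['image'][140:260,270:450,::-1],None,fx=4,fy=4,interpolation=cv2.INTER_CUBIC)
q=(proj(621,13.7,0.06,140)-[270,140]+.5)*4
for i in range(4):
    for o in(0,4): cv2.line(im,tuple(q[i+o].astype(int).tolist()),tuple(q[(i+1)%4+o].astype(int).tolist()),(0,255,255) if o else (0,0,255),1)
cv2.imwrite('pics/al_s.png',im)
for n in('side',):
    for t in bot.tip_of(d,'gate_tab')[:1]: print(px2w(d,t['xy'],129),w2px(d,[487.9,5.9,129]),t['xy'])
M=bot.cut_out(d,'cover')
for m in M[:2]: print(m['xy'],m['score'])
E
```

```text
[498.27618721  20.05600465 129.        ] [[324.96650203 203.8340956 ]] [327.9, 201.5]
[253.3, 213.4] 0.81
[372.1, 194.5] 0.73
```

View pics/al_s.png

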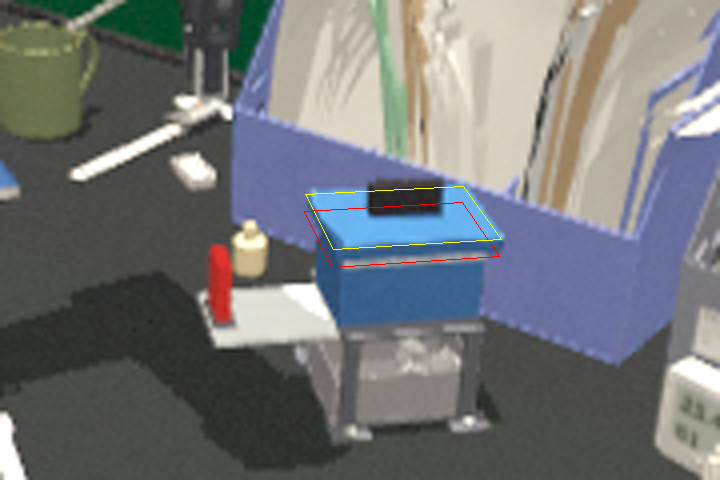

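The overlay sits about 2 px low on the cover, and the prediction for the tab is off by about the same amount. So the offset comes from the side camera's calibration, not the seat. The arm's own numbers agree with a seated cover: contact came at TCP z = 170.2 against 30.2 at the grasp on the bench, so the skirt edge is at 140 mm. I hand it in.

```bash
python3 -c "
from workcell import bot
print(bot.finish_job(), bot.sense()['time'])"
```

```text
the job is handed in; nothing more can be done
the job is handed in; nothing more can be done
```

I completed every step and handed the job in at about 51 s of the 208 s allowed; no verdict is reported.

- **Gate and nuts:** I pushed the gate shut to its stop and put all six steel nuts in the far bay. One nut was knocked aside mid-run, so I measured it again and picked it up. I then pulled the gate to about 58 mm with the stripe fully clear, and a view into the bay showed it empty of steel nuts and both brass nuts still in place. The gate then went back to its stop, to the same position as the first time (TCP x = 487.9).
- **Cover:** I placed the larger cover (measured 126 x 91 mm). By the arm's readings its skirt edge sits 140 mm above the bench, within about 1–2 mm of the bin's estimated centre, and it looks level in the side view. I did not measure its tilt as a number. The robot is clear of everything.
- **Bystanders:** Nothing touched the jaw insert or the check weight, judging by the views along the way. I did not measure their final positions.
- **One disagreement:** In the side camera the predicted outline of the cover sat about 2 px below the real one, and the tab prediction was off by about the same amount. I took this as camera calibration error and not a bad seat.

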